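Close and latch the sticky sliding lid of a bench kiln

TASK

Close the sliding lid of the bench kiln: it sticks and jams when it runs askew, so push its blue rear edge away from you a little at a time, left end and right end in turn, until both ends are fully home, and press the last end firmly against its red stop so that the lid seats. Let up and change ends whenever it jams: the lid is brittle and must not be forced (never more than 25 N) or lifted. Then turn the brass catch by its red knob fully across behind the lid to lock it, and leave everything else on the bench where it is.

Things in the scene. Friction and masses are not known exactly. Their poses are not given: they have to be found in the camera images.
- kiln: Grey bench kiln fixed to the table, 320 x 500 mm, deck at z 124 mm. Its x: the way the lid closes (away from the robot); y: left along the lid; z up. Origin on the table under the middle of the closed lid's rear edge. A jar and a pebble stand on its far corners. The deck behind the lid (x -112 to 0, y 82 to 145 mm each side) is free for fingertips.
- guide_left (a point): Middle of the left guide's top (kiln x 0, y 195, z 161 mm). The guides, left and right alike, are steel walls: inner faces y +-183, outer +-207, x -112 to +112, with a 4 mm lip over the lid's ends (y 171 outward) that holds it down; the right one has an adjustable brass wear strip inside. The lid runs on rails at y +-165 mm, tops at z 130.
- bridge_top (a point): Middle of the top plate (kiln x 7, y 0, z 190 mm) of the fixed low steel bridge that runs along the kiln's middle over the lid: x -144 to +159, y -80 to +80, closed at both ends, plain grey vented top. Nothing can reach under it, so the lid can be pushed only at its ends.
- lid: Sliding lid, about 0.7 kg: cream board 100 mm along its travel, 360 mm across, 24 mm thick, blue kerb 330 mm wide along the rear edge, 42 mm high in all. Loose; total side play 2.4 to 5 mm, unknown. Origin: middle of the rear edge at the underside (kiln z 130); axes as the kiln's. Closed: origin at kiln x 0, front edge on the red stops at x 100. Starts 45 to 60 mm short. Over 25 N from the robot breaks it.
- stops: The two red end stops fixed at the far end of the track, blocks 50 mm wide (y 125 to 175 mm left and right) and 20 mm above the rails. Origin midway between them on their near faces at rail height (kiln x 100, z 130); axes as the kiln's. They are rigid: the force rises within a millimetre. With both ends home the lid must once be felt pressing on a stop with at least 6 N (pushing an end with about 10 to 12 N does it).
- push_left (a point): Point on the lid's upright blue rear face, 135 mm left of its middle, 20 mm above the rail (face: kiln z 130 to 172). Sliding freely an end takes about 2 to 6 N while the other end nearly stays put; at 0.02 to 0.05 rad of skew (it differs from start to start) the corners bind in the guides and it jams solid until the other end is brought up. Only the push force tells.
- push_right (a point): The same point 135 mm right of the lid's middle.
- home_left (a point): Point fixed on the kiln where push_left is when the lid is fully closed (kiln x 0, y 135, z 150).
- home_right (a point): Point fixed on the kiln where push_right is when the lid is fully closed (kiln x 0, y -135, z 150).
- catch (a joint): Turning catch on the left guide: brass bar 72 x 25 x 10 mm with upright red knob; stays where left, about 2 to 3 N at the knob. 0: points back along the guide towards the robot; negative: swung outward (left); 1.57, its end: across behind the lid, locked. Locks anticlockwise seen from above. Passes 2 mm behind the kerb when the lid is home; strikes it if the left end is short.
- catch_pivot (a point): The catch's upright axis at the underside of the bar (kiln x -18.5, y 190, z 163).
- catch_knob (a point): Middle of the red knob, an upright round pin 14 mm in diameter, 34 mm tall above the bar (kiln z 173 to 207, this point at z 190), 58 mm from the pivot. It can be pinched from above or pushed.
- frit_jar: Bystander: amber jar, 38 mm across, 58 mm tall, on the kiln's far right corner.
- pebble: Bystander: blue glass pebble, 36 mm across, 22 mm tall, on the kiln's far left corner.
- bowl: Bystander: steel bowl, 100 mm across, right of the kiln.
- vase: Bystander: green glass vase, 145 mm tall, left of the kiln.
- shaping_block: Bystander: wooden shaping block with handle, left of the kiln.
- paddle: Bystander: wooden paddle lying right of the kiln.
- jacks: Bystander: steel tweezer jacks with wooden handles, 200 mm long, lying right of the kiln.

How it is judged:
By the outcome, as a careful person would: the job done as asked, in the order asked, and still so for the second after the job is handed in, with the robot touching nothing.
It also fails if it takes over 72 s, if anything falls off the work surface, if the arm or the gripper's body presses on something with over 40 N, if the wrist force passes 120 N, or if a joint passes its speed limit or range.

ROBOT

A 6-joint arm with a two-finger parallel gripper is mounted at the origin on the work surface. World frame = base frame: x ahead of the robot, y to its left, z up, the work surface at z = 0. Lengths are in m, angles in degrees, forces in N, time in s.
With the tool pointing down it reaches from about 0.35 to 0.875 m from the base axis. Payload 4.2 kg.
Tool frame: the origin (TCP) lies at the very end of the fingers, on their centre line; the grasp point (between the pads) lies 19 mm behind it (r.hold_point_z is the distance from the TCP to the grasp point, in m); z points along the fingers, y is the direction in which the jaws open and shut (so a half turn about z gives the same grasp; the last joint's range is limited). The gripper opens to 87 mm and grips with 3 to 60 N. Pads are 19 mm wide; open, the fingers measure 117 mm over their backs; the gripper's body (75 mm by 190 mm) begins 51 mm behind the grasp point.
Start: joints at [-61.043, 22.042, 0.453, 0, -68.411, -14.817], TCP at [0.153, -0.606, 0.223] pointing down, gripper open.
Joint ranges: [-179.83, 179.83], [-69.29, 118.12], [-61.27, 80.66], [-181.25, 117.63], [-171.15, -9.14], [-177.46, 177.46]. Speed limits (degrees/s): [159.86, 159.86, 180, 180, 180, 180].

INTERFACE

Orientations are given as a 3x3 rotation matrix whose columns are the frame's x, y, z axes.
In Python, from station import r, cams, ticket gives the robot as it stands.
- The arm moves only by the tool drive_tool, never from a script. Its argument "deltas" is a list of rows, each an object of numbers: "dx", "dy", "dz": the shift along the tool's x, y, z in m; "wx", "wy", "wz": the turn, a rotation vector about the tool's x, y, z in degrees. A call has 1 to 20 rows; each row is the pose to reach, as a shift and turn from the pose commanded when the call began, along the tool's axes at that moment; what a row does not reach only later rows make up. A row lasts 1/10 s, in which the tool goes at most 50 mm and 8.59 degrees, less where a joint would pass 70% of its speed; a pose out of reach is approached as far as the arm can. A call with a gripper value outside its range is refused whole. "gripper" is the opening, from 0 (shut) to 1 (fully open), set as the call begins (left out, the last holds). The fingers move at their own pace and stop on an object; the grip force is fixed at half the most. Time passes only in rows, so rows that repeat a pose let the fingers close. It gives the time, the measured TCP pose, the force and the opening at its end, in the units of the state.
- r.sense(): the state, without advancing time (a new reading comes with each control period).
- cams.capture(name): name is "scene" or "side" or "wrist"; returns the picture (420x560x3 uint8, red, green, blue); there is no depth.
- cams.camera_model(name): a dict with "intrinsics" (3x3 intrinsics, pixels), "extrinsics" (4x4, takes a point from world to camera coordinates); the wrist camera has in their place "T_tool_cam" (4x4, takes a point from camera to tool coordinates, whose origin is the TCP and whose axes are the flange's). Camera axes: x right, y down, z forward; pixel columns grow to the right and rows downward; lengths in m; the calibration is good to about 2 mm. A picture is of the moment at which its call begins: read the wrist's pose just before it. camera_model takes no time and is no camera call.
- ticket.finish_job(): hands the job in, once; it reports no verdict.
The state is a dict: "time_s": time; "joints": joint angles; "joint_velocities": joint speeds; "effort": joint torques, N m; "tcp_pos": TCP position; "ee_rot": TCP orientation; "wrist_force": force on the tool from outside, world axes, zero at the start; "moment": the same for the moment, N m; "gripper_width": opening from 0.0 (shut) to 1.0 (fully open).
Only numpy, scipy, OpenCV 4.12 (cv2) and the standard library are available. Lean on these libraries where they do the work, as an engineer would, in place of code of your own. Each camera call takes 0.05 s, during which the arm holds its last target.

## Working session

There is one attempt and no reset: what is moved stays moved. The work goes in short steps, Python scripts to look and compute and a tool call to move; the robot and the scene stay as the last step left them, time stands still between calls to the robot, and variables do not carry over. Pictures are saved under pics/ and viewed, and the job is handed in when it is done.

Besides the shell and the picture viewer there is one more tool, called after "Emit:" as name(argument=value, ...) on one line, values as JSON. drive_tool: Moves the arm, as the interface text tells. Its arguments: {"type":"object","properties":{"deltas":{"type":"array","items":{"type":"object","properties":{"dx":{"type":"number"},"dy":{"type":"number"},"dz":{"type":"number"},"wx":{"type":"number"},"wy":{"type":"number"},"wz":{"type":"number"}}}},"gripper":{"type":"number"}},"required":["deltas"]}

```bash
ls; mkdir -p pics; python3 - <<'E'
from station import r, cams, ticket
import cv2, numpy as np
print(r.sense())
for n in ("scene","side","wrist"):
    im=cams.capture(n); cv2.imwrite(f"pics/{n}0.png",im[:,:,::-1])
    print(n,cams.camera_model(n))
E
```

```text
pics
{'time_s': 0.0, 'joints': array([-6.10418510e+01,  2.20919746e+01,  3.79897736e-01, -2.97052143e-02,
       -6.84130320e+01, -1.48176236e+01]), 'joint_velocities': array([0.00130608, 0.01033163, 0.10677996, 0.10683344, 0.14069792,
       0.00289933]), 'effort': array([-5.52002075e-04, -3.90672112e+01,  1.87398559e+01,  4.21966508e+00,
        1.09457213e-02, -1.93088026e-04]), 'tcp_pos': array([ 0.15256901, -0.60546028,  0.2214458 ]), 'ee_rot': array([[-9.69746144e-01, -2.44114753e-01, -6.35377492e-04],
       [-2.44115562e-01,  9.69743778e-01,  2.14393021e-03],
       [ 9.27883764e-05,  2.23417359e-03, -9.99997500e-01]]), 'wrist_force': array([ 0.03237974,  0.09587892, -0.65264901]), 'moment': array([-0.04999912, -0.0032376 , -0.01919767]), 'gripper_width': 0.9955478187164648}
scene {'intrinsics': array([[496.72346566,   0.        , 275.38736249],
       [  0.        , 496.72346566, 203.08732909],
       [  0.        ,   0.        ,   1.        ]]), 'extrinsics': array([[ 0.59088712,  0.80674327, -0.00420762, -0.2901212 ],
       [ 0.56353698, -0.4164752 , -0.71342447, -0.16666
[... 396 characters left out ...]
422,  0.67098863, -0.73351809,  0.14493322],
       [ 0.14335027, -0.71960619, -0.67942448,  1.14063431],
       [ 0.        ,  0.        ,  0.        ,  1.        ]])}
wrist {'intrinsics': array([[351.38926454,   0.        , 279.00792617],
       [  0.        , 351.38926454, 207.13582713],
       [  0.        ,   0.        ,   1.        ]]), 'T_tool_cam': array([[-4.29436904e-04, -9.57026809e-01, -2.89999143e-01,
         7.96217494e-02],
       [ 9.99998630e-01, -8.74642220e-04,  1.40558946e-03,
        -5.90324326e-04],
       [-1.59883229e-03, -2.89998142e-01,  9.57025873e-01,
        -1.61032651e-01],
       [ 0.00000000e+00,  0.00000000e+00,  0.00000000e+00,
         1.00000000e+00]])}
```

View pics/scene0.png

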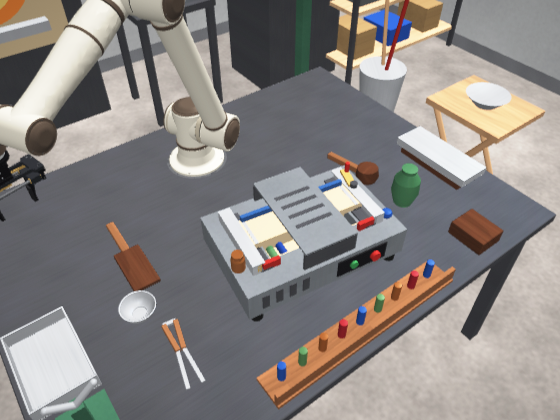

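View pics/side0.png

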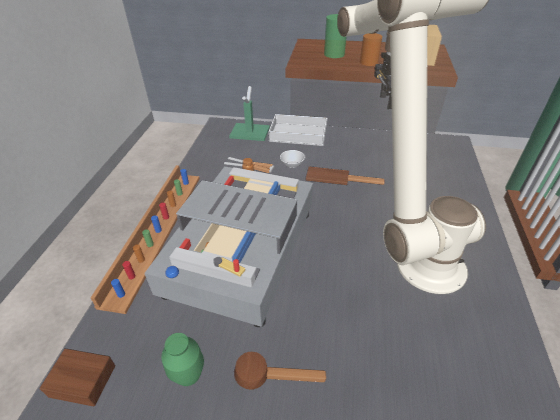

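View pics/wrist0.png

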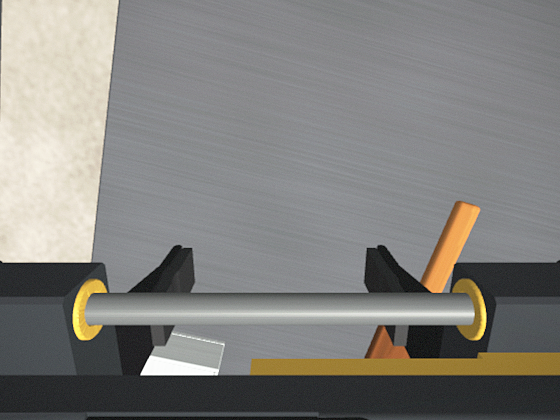

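The scene view has the kiln at about (300,230), the red knob near (347,167) and the red stops at (270,263) and (366,223). The side view has the knob at (236,266). I'll enlarge both.

```bash
python3 - <<'E'
import cv2
a=cv2.imread("pics/scene0.png")[150:310,190:410]; cv2.imwrite("pics/sc_z.png",cv2.resize(a,None,fx=3.6,fy=3.6,interpolation=cv2.INTER_CUBIC))
a=cv2.imread("pics/side0.png")[160:330,145:325]; cv2.imwrite("pics/si_z.png",cv2.resize(a,None,fx=3.5,fy=3.5,interpolation=cv2.INTER_CUBIC))
E
```

```text
(no output)
```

View pics/sc_z.png

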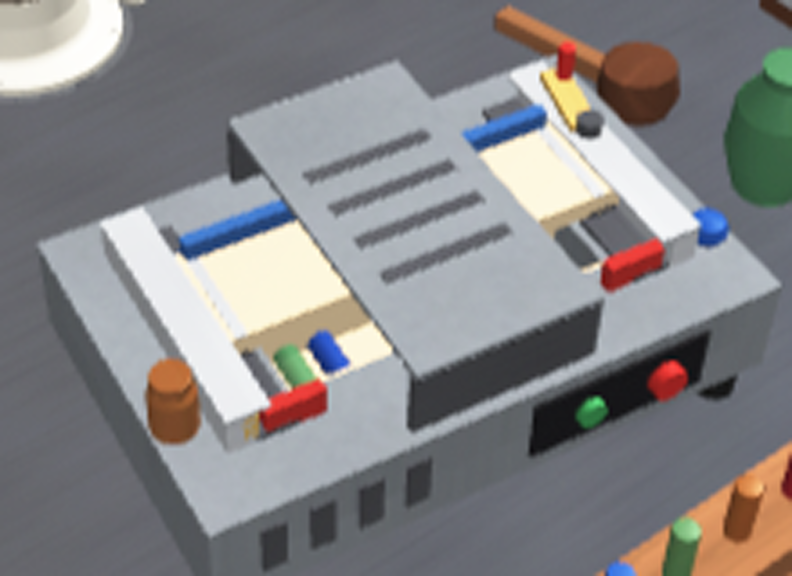

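View pics/si_z.png

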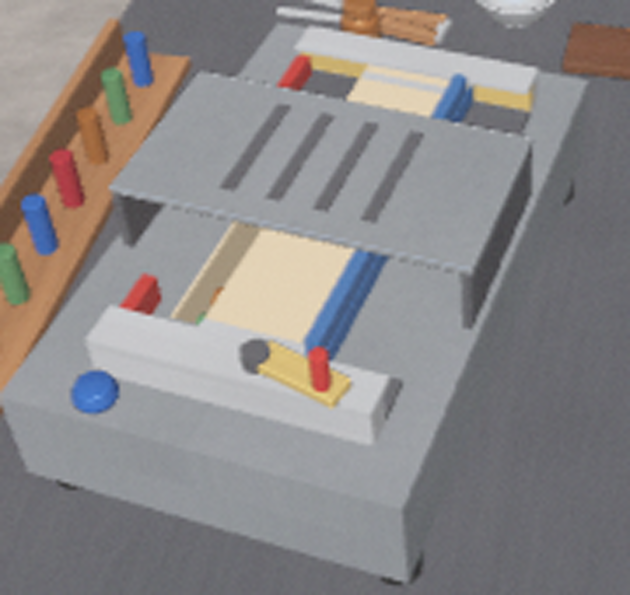

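```bash
cat > h.py <<'E'
import numpy as np, cv2
from station import r,cams,ticket
def ray(n,px,T=None):
    m=cams.camera_model(n);K=m["intrinsics"]
    d=np.linalg.solve(K,np.array([px[0],px[1],1.]))
    if n=="wrist":
        s=r.sense() if T is None else T
        Tt=np.eye(4);Tt[:3,:3]=s["ee_rot"];Tt[:3,3]=s["tcp_pos"];W=Tt@m["T_tool_cam"]
    else: W=np.linalg.inv(m["extrinsics"])
    d=W[:3,:3]@d
    return W[:3,3],d/np.linalg.norm(d)
def plane(n,px,z,T=None):
    o,d=ray(n,px,T); return o+d*(z-o[2])/d[2]
def tri(rays):
    A=sum(np.eye(3)-np.outer(d,d) for o,d in rays);b=sum((np.eye(3)-np.outer(d,d))@o for o,d in rays)
    p=np.linalg.solve(A,b); return p,[np.linalg.norm((np.eye(3)-np.outer(d,d))@(p-o)) for o,d in rays]
def fit2d(K,W):
    K=np.array(K,float)[:,:2];W=np.array(W)[:,:2];kc=K.mean(0);wc=W.mean(0)
    H=(K-kc).T@(W-wc);a=np.arctan2(H[0,1]-H[1,0],H[0,0]+H[1,1])
    R=np.array([[np.cos(a),-np.sin(a)],[np.sin(a),np.cos(a)]]);t=wc-R@kc
    return a,R,t,(W-(K@R.T+t))*1e3
E
python3 - <<'E'
from h import *
z=lambda n,p:((p[0]+.5)/3.6-.5+190,(p[1]+.5)/3.6-.5+150) if n=="scene" else ((p[0]+.5)/3.5-.5+145,(p[1]+.5)/3.5-.5+160)
C={"gl_ni":(-.112,.183,.161),"gl_no":(-.112,.207,.161),"gl_fi":(.112,.183,.161),"gl_fo":(.112,.207,.161),
"gr_ni":(-.112,-.183,.161),"gr_no":(-.112,-.207,.161),"gr_fi":(.112,-.183,.161),"gr_fo":(.112,-.207,.161),
"b_nr":(-.144,-.08,.19),"b_nl":(-.144,.08,.19),"b_fl":(.159,.08,.19),"b_fr":(.159,-.08,.19)}
P={"scene":dict(gl_ni=(512,73),gl_no=(545,60),gl_fi=(663,238),gl_fo=(697,228),gr_ni=(140,208),gr_no=(102,222),gr_fi=(268,405),gr_fo=(228,425),b_nr=(230,122),b_nl=(400,62),b_fl=(603,300),b_fr=(410,378)),
"side":dict(gl_fi=(108,308),gl_fo=(90,345),gl_ni=(388,375),gl_no=(372,415),gr_fo=(310,28),gr_fi=(300,45),gr_no=(537,70),gr_ni=(533,90),b_fr=(200,72),b_nr=(530,142),b_nl=(472,272),b_fl=(112,188))}
for n in P:
    k=list(P[n]);W=[plane(n,z(n,P[n][q]),C[q][2]) for q in k]
    a,R,t,res=fit2d([C[q] for q in k],W);print(n,np.degrees(a),t);print(dict(zip(k,res.round(1).tolist())))
for q in C:
    p,e=tri([ray(n,z(n,P[n][q])) for n in P]);print(q,p.round(4),np.round(e,4))
kn={}
for n,(x0,y0,x1,y1) in {"scene":(335,155,360,178),"side":(225,255,250,275)}.items():
    im=cv2.imread(f"pics/{n}0.png")[y0:y1,x0:x1].astype(int);b,g,rr=im[...,0],im[...,1],im[...,2]
    m=(rr>120)&(g<80)&(b<80);ys,xs=np.nonzero(m);kn[n]=(xs.mean()+x0,ys.mean()+y0);print(n,kn[n],m.sum())
print(tri([ray(n,kn[n]) for n in kn]))
E
```

```text
scene -8.552347201664633 [0.5688964  0.03279295]
{'gl_ni': [-2.7, -7.4], 'gl_no': [-2.3, 3.1], 'gl_fi': [-5.1, -8.7], 'gl_fo': [-0.7, -3.4], 'gr_ni': [0.7, 9.9], 'gr_no': [-0.3, 1.2], 'gr_fi': [1.9, 10.0], 'gr_fo': [3.4, 0.6], 'b_nr': [2.8, 0.9], 'b_nl': [2.0, -0.4], 'b_fl': [1.3, -2.4], 'b_fr': [-1.1, -3.6]}
side -8.4216627603413 [0.56308755 0.03688588]
{'gl_fi': [0.3, -10.7], 'gl_fo': [-3.8, 2.5], 'gl_ni': [0.6, -14.6], 'gl_no': [0.2, -1.7], 'gr_fo': [0.9, 2.4], 'gr_fi': [-0.4, 6.4], 'gr_no': [2.0, 1.2], 'gr_ni': [-2.0, 7.1], 'b_fr': [0.6, 1.7], 'b_nr': [2.9, 5.7], 'b_nl': [0.8, 0.4], 'b_fl': [-2.1, -0.4]}
gl_ni [0.4811 0.2218 0.1617] [0.0021 0.0021]
gl_no [0.4843 0.2571 0.1604] [0.0018 0.0018]
gl_fi [0.7014 0.1896 0.1598] [0.0004 0.0004]
gl_fo [0.7048 0.2227 0.1541] [0.0008 0.0008]
gr_ni [ 0.4259 -0.121   0.1584] [0.0029 0.0029]
gr_no [ 0.4245 -0.153   0.1586] [0.0003 0.0003]
gr_fi [ 0.6498 -0.1548  0.1585] [0.0029 0.0029]
gr_fo [ 0.6476 -0.1866  0.1564] [0.0016 0.0016]
b_nr [ 0.4126 -0.0211  0.1851] [0.0001 0.0001]
b_nl [0.4351 0.1354 0.1862] [0.0017 0.0017]
b_fl [0.7346 0.0884 0.1849] [0.002 0.002]
b_fr [ 0.7112 -0.0705  0.1853] [0.0011 0.0011]
scene (np.float64(348.34615384615387), np.float64(166.67307692307693)) 52
side (np.float64(236.2325581395349), np.float64(265.5581395348837)) 43
(array([0.52173224, 0.24843007, 0.18930047]), [np.float64(0.0029707006074051103), np.float64(0.002970700607405114)])
```

```bash
python3 - <<'E'
from h import *
z=lambda n,p:((p[0]+.5)/3.6-.5+190,(p[1]+.5)/3.6-.5+150) if n=="scene" else ((p[0]+.5)/3.5-.5+145,(p[1]+.5)/3.5-.5+160)
C={"gl_ni":(-.112,.171,.161),"gl_no":(-.112,.207,.161),"gl_fi":(.112,.171,.161),"gl_fo":(.112,.207,.161),
"gr_ni":(-.112,-.171,.161),"gr_no":(-.112,-.207,.161),"gr_fi":(.112,-.171,.161),"gr_fo":(.112,-.207,.161),
"b_nr":(-.144,-.08,.19),"b_nl":(-.144,.08,.19),"b_fl":(.159,.08,.19),"b_fr":(.159,-.08,.19)}
P={"scene":dict(gl_ni=(512,73),gl_no=(545,60),gl_fi=(663,238),gl_fo=(697,228),gr_ni=(140,208),gr_no=(102,222),gr_fi=(268,405),gr_fo=(228,425),b_nr=(230,122),b_nl=(400,62),b_fl=(603,300),b_fr=(410,378)),
"side":dict(gl_fi=(108,308),gl_fo=(90,345),gl_ni=(388,375),gl_no=(372,415),gr_fo=(310,28),gr_fi=(300,45),gr_no=(537,70),gr_ni=(533,90),b_fr=(200,72),b_nr=(530,142),b_nl=(472,272),b_fl=(112,188))}
KK=[];WW=[]
for n in P:
    k=list(P[n]);W=[plane(n,z(n,P[n][q]),C[q][2]) for q in k]
    a,R,t,res=fit2d([C[q] for q in k],W);print(n,np.degrees(a),t);print(dict(zip(k,res.round(1).tolist())))
    KK+=[C[q] for q in k];WW+=W
a,R,t,res=fit2d(KK,WW);print(np.degrees(a),t)
inv=lambda w:(R.T@(np.array(w)[:2]-t))*1e3
p=np.array([.5217,.2484]);print("knob",inv(p), "ang", np.degrees(np.arctan2(*((inv(p)-[-18.5,190])[::-1]))))
# kerb top rear edges
for n,p in (("scene",(185,240)),("scene",(285,203)),("scene",(468,128)),("scene",(545,105)),("side",(462,78)),("side",(386,258)),("side",(327,352))):
    print(n,p,inv(plane(n,z(n,p),.172)))
E
```

```text
scene -8.558981759042707 [0.56889645 0.03279324]
{'gl_ni': [-0.9, 4.5], 'gl_no': [-2.4, 3.1], 'gl_fi': [-3.3, 3.2], 'gl_fo': [-0.7, -3.3], 'gr_ni': [-1.0, -1.9], 'gr_no': [-0.3, 1.2], 'gr_fi': [0.1, -1.8], 'gr_fo': [3.4, 0.6], 'b_nr': [2.8, 0.8], 'b_nl': [2.0, -0.4], 'b_fl': [1.3, -2.4], 'b_fr': [-1.0, -3.6]}
side -8.409478222116874 [0.56308747 0.03688535]
{'gl_fi': [2.1, 1.1], 'gl_fo': [-3.7, 2.5], 'gl_ni': [2.4, -2.7], 'gl_no': [0.3, -1.7], 'gr_fo': [0.9, 2.4], 'gr_fi': [-2.2, -5.5], 'gr_no': [1.9, 1.3], 'gr_ni': [-3.8, -4.8], 'b_fr': [0.6, 1.7], 'b_nr': [2.9, 5.8], 'b_nl': [0.8, 0.5], 'b_fl': [-2.1, -0.5]}
-8.484394902010793 [0.56599196 0.0348393 ]
knob [-75.31598295 204.68866957] ang 165.5046720569833
scene (185, 240) [ -51.09047927 -161.82238853]
scene (285, 203) [-50.91303254 -75.28808154]
scene (468, 128) [-58.11677101  97.26944156]
scene (545, 105) [-52.30423674 168.56990558]
side (462, 78) [ -57.03192041 -158.94796284]
side (386, 258) [-73.6974988   71.32455206]
side (327, 352) [-67.58358524 172.11422448]
```

Emit:
drive_tool(deltas=[{"dx":-0.035,"dy":0.03,"dz":-0.015,"wz":2},{"dx":-0.07,"dy":0.06,"dz":-0.03,"wz":5},{"dx":-0.107,"dy":0.093,"dz":-0.045,"wz":8},{"dx":-0.144,"dy":0.126,"dz":-0.06,"wz":11},{"dx":-0.181,"dy":0.159,"dz":-0.075,"wz":14},{"dx":-0.218,"dy":0.192,"dz":-0.079,"wz":17},{"dx":-0.255,"dy":0.225,"dz":-0.079,"wz":20},{"dx":-0.29,"dy":0.258,"dz":-0.079,"wz":22.6},{"dx":-0.327,"dy":0.29,"dz":-0.079,"wz":22.6},{"dx":-0.345,"dy":0.33,"dz":-0.079,"wz":22.6},{"dx":-0.36,"dy":0.375,"dz":-0.079,"wz":22.6},{"dx":-0.375,"dy":0.42,"dz":-0.079,"wz":22.6},{"dx":-0.389,"dy":0.465,"dz":-0.079,"wz":22.6},{"dx":-0.402,"dy":0.51,"dz":-0.079,"wz":22.6},{"dx":-0.412,"dy":0.55,"dz":-0.079,"wz":22.6},{"dx":-0.4188,"dy":0.5777,"dz":-0.079,"wz":22.6},{"dx":-0.4188,"dy":0.5777,"dz":-0.079,"wz":22.6},{"dx":-0.4188,"dy":0.5777,"dz":-0.079,"wz":22.6}], gripper=0)

```text
schema error: expected keys dx, dy, dz, wx, wy, wz
```

```bash
python3 - <<'E'
from h import *
import pickle
s=r.sense();im=cams.capture("wrist");cv2.imwrite("pics/w1.png",im[:,:,::-1]);pickle.dump(s,open("w1.pkl","wb"))
print(s["time_s"],s["tcp_pos"],s["ee_rot"].round(4),s["wrist_force"],s["joints"])
E
```

```text
0.15 [ 0.15258237 -0.60563411  0.22171677] [[-9.697e-01 -2.442e-01 -5.000e-04]
 [-2.442e-01  9.697e-01  1.600e-03]
 [ 1.000e-04  1.700e-03 -1.000e+00]] [ 0.53424581  0.8519918  -0.66463726] [-6.10433631e+01  2.20811656e+01  3.98591524e-01 -1.83408623e-02
 -6.84108475e+01 -1.48165412e+01]
```

View pics/w1.png

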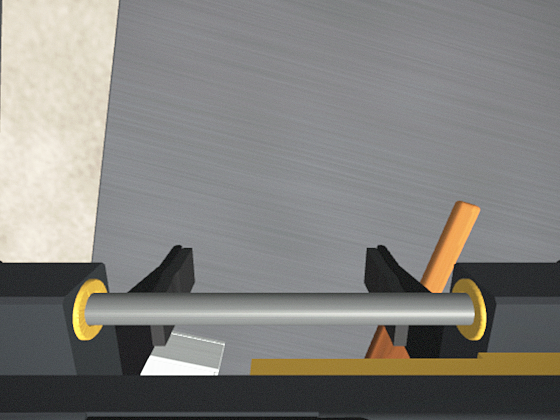

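The move was refused because every row needs all six keys. The arm hasn't moved and the view is the same as before, so I'll resend it.

Emit:
drive_tool(deltas=[{"dx":-0.035,"dy":0.03,"dz":-0.015,"wx":0,"wy":0,"wz":2},{"dx":-0.07,"dy":0.06,"dz":-0.03,"wx":0,"wy":0,"wz":5},{"dx":-0.107,"dy":0.093,"dz":-0.045,"wx":0,"wy":0,"wz":8},{"dx":-0.144,"dy":0.126,"dz":-0.06,"wx":0,"wy":0,"wz":11},{"dx":-0.181,"dy":0.159,"dz":-0.075,"wx":0,"wy":0,"wz":14},{"dx":-0.218,"dy":0.192,"dz":-0.079,"wx":0,"wy":0,"wz":17},{"dx":-0.255,"dy":0.225,"dz":-0.079,"wx":0,"wy":0,"wz":20},{"dx":-0.29,"dy":0.258,"dz":-0.079,"wx":0,"wy":0,"wz":22.6},{"dx":-0.327,"dy":0.29,"dz":-0.079,"wx":0,"wy":0,"wz":22.6},{"dx":-0.345,"dy":0.33,"dz":-0.079,"wx":0,"wy":0,"wz":22.6},{"dx":-0.36,"dy":0.375,"dz":-0.079,"wx":0,"wy":0,"wz":22.6},{"dx":-0.375,"dy":0.42,"dz":-0.079,"wx":0,"wy":0,"wz":22.6},{"dx":-0.389,"dy":0.465,"dz":-0.079,"wx":0,"wy":0,"wz":22.6},{"dx":-0.402,"dy":0.51,"dz":-0.079,"wx":0,"wy":0,"wz":22.6},{"dx":-0.412,"dy":0.55,"dz":-0.079,"wx":0,"wy":0,"wz":22.6},{"dx":-0.4188,"dy":0.5777,"dz":-0.079,"wx":0,"wy":0,"wz":22.6},{"dx":-0.4188,"dy":0.5777,"dz":-0.079,"wx":0,"wy":0,"wz":22.6},{"dx":-0.4188,"dy":0.5777,"dz":-0.079,"wx":0,"wy":0,"wz":22.6}], gripper=0)

```text
time_s: 2.0
tcp_pos: [0.4174, 0.0569, 0.3014]
ee_rot: [[-0.989, 0.145, -0.001], [0.145, 0.989, -0.0], [0.0, -0.0, -1.0]]
wrist_force: [0.3, -0.0, 0.2]
gripper_width: 0.003
```

```bash
python3 - <<'E'
from h import *
import pickle
s=r.sense();im=cams.capture("wrist");cv2.imwrite("pics/w2.png",im[:,:,::-1]);pickle.dump(s,open("w2.pkl","wb"))
cv2.imwrite("pics/w2a.png",cv2.resize(im[:300,:,::-1],(0,0),fx=1.42,fy=1.9))
print(s["time_s"],s["tcp_pos"],s["joints"])
E
```

```text
2.0 [0.41742969 0.05688366 0.30140512] [ 3.00492691e+01 -1.53582678e+00 -1.76997573e+01 -2.45025355e-03
 -7.38686429e+01 -1.28409856e+02]
```

View pics/w2.png

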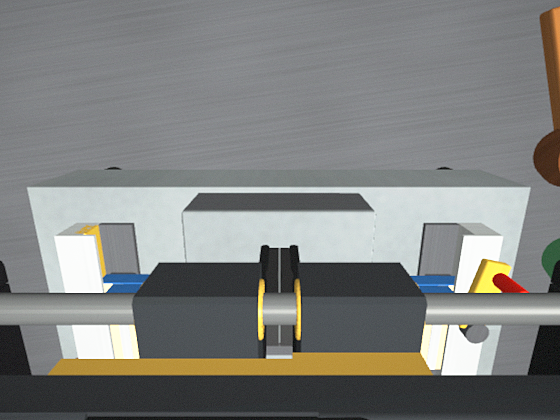

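```bash
python3 - <<'E'
import cv2,numpy as np
im=cv2.imread("pics/w2.png")
a=im[215:365,50:150]; b=im[215:365,400:540]
z=lambda q:cv2.resize(q,None,fx=3.2,fy=3.2,interpolation=cv2.INTER_CUBIC)
cv2.imwrite("pics/w2z.png",np.hstack([z(a),z(b)]))
E
```

```text
(no output)
```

View pics/w2z.png

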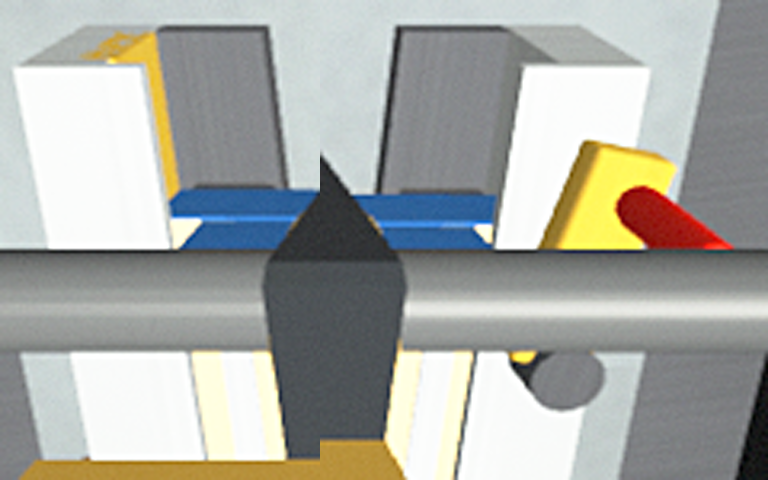

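```bash
python3 - <<'E'
from h import *
import pickle
s=pickle.load(open("w2.pkl","rb"))
pts={"gr_no":(56.2,235.6),"gr_ni":(94.7,235.6),"gl_ni":(463.4,235.6),"gl_no":(502.5,235.6)}
C={"gl_ni":(-.112,.171),"gl_no":(-.112,.207),"gr_ni":(-.112,-.171),"gr_no":(-.112,-.207)}
W=[plane("wrist",pts[k],.161,s) for k in pts]
a,R,t,res=fit2d([C[k] for k in pts],W);print(np.degrees(a),t,res.round(1).tolist())
inv=lambda w:(R.T@(np.array(w)[:2]-t))*1e3
im=cv2.imread("pics/w2.png").astype(int)
for c in (110,120,130,140,412,425,435,448):
    print(c,im[268:294,c,:].sum(1).tolist())
for p in ((110,282.8),(140,282.8),(425,284.8),(450,284.8)): print("top",inv(plane("wrist",p,.172,s)))
for p in ((110,273.8),(140,273.8),(425,275),(450,275)): print("bot",inv(plane("wrist",p,.130,s)))
E
```

```text
-8.413271704418753 [0.56681322 0.03503467] [[0.3, 2.1], [0.2, 1.5], [-0.3, -1.8], [-0.3, -1.8]]
110 [411, 408, 409, 419, 405, 329, 283, 282, 288, 281, 302, 302, 294, 269, 350, 700, 745, 740, 716, 546, 235, 259, 295, 295, 280, 207]
120 [412, 410, 414, 418, 330, 231, 275, 294, 289, 297, 294, 301, 284, 277, 361, 473, 366, 270, 276, 296, 286, 300, 299, 296, 284, 202]
130 [405, 414, 407, 399, 326, 231, 276, 281, 293, 291, 281, 304, 305, 281, 368, 446, 309, 284, 295, 287, 298, 289, 292, 281, 270, 204]
140 [571, 589, 564, 529, 519, 472, 297, 283, 283, 285, 284, 277, 291, 279, 354, 433, 318, 306, 304, 186, 170, 148, 143, 152, 165, 172]
412 [630, 630, 617, 622, 623, 631, 639, 570, 270, 288, 267, 228, 151, 149, 145, 156, 155, 159, 154, 143, 170, 157, 154, 148, 158, 143]
425 [408, 423, 409, 406, 424, 396, 310, 267, 295, 297, 298, 293, 301, 299, 283, 309, 416, 433, 280, 288, 298, 309, 292, 310, 274, 214]
435 [421, 426, 420, 414, 430, 403, 297, 269, 296, 300, 301, 288, 303, 310, 285, 306, 417, 440, 276, 287, 298, 296, 291, 306, 283, 227]
448 [412, 408, 417, 417, 426, 394, 294, 248, 287, 294, 286, 292, 294, 290, 279, 301, 405, 601, 585, 315, 246, 274, 304, 288, 280, 212]
top [ -69.67484264 -156.2886936 ]
top [ -69.66943504 -128.61673547]
top [-67.54959519 134.83667631]
top [-67.54486919 157.99503897]
bot [ -56.98273525 -177.32137274]
bot [ -56.97780772 -145.90770842]
bot [-55.53470748 153.05118982]
bot [-55.53045275 179.32082121]
```

Emit:
drive_tool(deltas=[{"dx":-0.02,"dy":0.04,"dz":0,"wx":0,"wy":0,"wz":0},{"dx":-0.035,"dy":0.085,"dz":0.01,"wx":0,"wy":0,"wz":0},{"dx":-0.05,"dy":0.12,"dz":0.04,"wx":0,"wy":0,"wz":0},{"dx":-0.06,"dy":0.128,"dz":0.08,"wx":0,"wy":0,"wz":0},{"dx":-0.065,"dy":0.128,"dz":0.12,"wx":0,"wy":0,"wz":0},{"dx":-0.065,"dy":0.128,"dz":0.145,"wx":0,"wy":0,"wz":0},{"dx":-0.065,"dy":0.128,"dz":0.151,"wx":0,"wy":0,"wz":0},{"dx":-0.072,"dy":0.128,"dz":0.151,"wx":0,"wy":0,"wz":0}])

```text
time_s: 2.85
tcp_pos: [0.5076, 0.1713, 0.1503]
ee_rot: [[-0.989, 0.148, -0.001], [0.148, 0.989, -0.001], [0.001, -0.002, -1.0]]
wrist_force: [-0.1, 0.9, 0.1]
gripper_width: 0.003
```

Emit:
drive_tool(deltas=[{"dx":-0.004,"dy":0,"dz":0,"wx":0,"wy":0,"wz":0},{"dx":-0.008,"dy":0,"dz":0,"wx":0,"wy":0,"wz":0}])

```text
time_s: 3.05
tcp_pos: [0.5173, 0.1715, 0.1526]
ee_rot: [[-0.989, 0.148, 0.004], [0.148, 0.989, 0.002], [-0.003, 0.003, -1.0]]
wrist_force: [-0.2, 0.0, 0.3]
gripper_width: 0.002
```

Emit:
drive_tool(deltas=[{"dx":-0.002,"dy":0,"dz":0,"wx":0,"wy":0,"wz":0}])

```text
time_s: 3.15
tcp_pos: [0.5181, 0.1712, 0.152]
ee_rot: [[-0.989, 0.148, 0.001], [0.148, 0.989, 0.001], [-0.001, 0.002, -1.0]]
wrist_force: [-5.3, 1.3, 4.5]
gripper_width: 0.005
```

Emit:
drive_tool(deltas=[{"dx":-0.002,"dy":0,"dz":0,"wx":0,"wy":0,"wz":0}])

```text
time_s: 3.25
tcp_pos: [0.519, 0.1709, 0.1515]
ee_rot: [[-0.989, 0.147, -0.001], [0.147, 0.989, 0.001], [0.001, 0.001, -1.0]]
wrist_force: [-4.7, 0.9, 3.7]
gripper_width: -0.0
```

Emit:
drive_tool(deltas=[{"dx":-0.002,"dy":0,"dz":0,"wx":0,"wy":0,"wz":0}])

```text
time_s: 3.35
tcp_pos: [0.5206, 0.1706, 0.1514]
ee_rot: [[-0.989, 0.147, -0.001], [0.147, 0.989, 0.001], [0.002, 0.0, -1.0]]
wrist_force: [-6.2, 1.6, 4.4]
gripper_width: 0.003
```

Emit:
drive_tool(deltas=[{"dx":-0.002,"dy":0,"dz":0,"wx":0,"wy":0,"wz":0}])

```text
time_s: 3.45
tcp_pos: [0.5226, 0.1703, 0.1514]
ee_rot: [[-0.989, 0.147, -0.001], [0.147, 0.989, 0.0], [0.001, 0.0, -1.0]]
wrist_force: [-5.3, 1.9, 3.6]
gripper_width: 0.007
```

Emit:
drive_tool(deltas=[{"dx":-0.002,"dy":0,"dz":0,"wx":0,"wy":0,"wz":0}])

```text
time_s: 3.55
tcp_pos: [0.5245, 0.1701, 0.1514]
ee_rot: [[-0.989, 0.147, -0.001], [0.147, 0.989, 0.0], [0.001, 0.0, -1.0]]
wrist_force: [-4.9, 1.4, 3.5]
gripper_width: 0.007
```

Emit:
drive_tool(deltas=[{"dx":-0.002,"dy":0,"dz":0,"wx":0,"wy":0,"wz":0}])

```text
time_s: 3.65
tcp_pos: [0.5265, 0.1698, 0.1514]
ee_rot: [[-0.989, 0.147, -0.001], [0.147, 0.989, 0.0], [0.001, 0.0, -1.0]]
wrist_force: [-5.4, 1.2, 3.9]
gripper_width: 0.004
```

Emit:
drive_tool(deltas=[{"dx":-0.0015,"dy":0,"dz":0,"wx":0,"wy":0,"wz":0}])

```text
time_s: 3.75
tcp_pos: [0.528, 0.1696, 0.1514]
ee_rot: [[-0.989, 0.147, -0.001], [0.147, 0.989, 0.0], [0.001, 0.0, -1.0]]
wrist_force: [-6.0, 2.0, 4.4]
gripper_width: 0.001
```

Emit:
drive_tool(deltas=[{"dx":-0.0015,"dy":0,"dz":0,"wx":0,"wy":0,"wz":0}])

```text
time_s: 3.85
tcp_pos: [0.5295, 0.1697, 0.1514]
ee_rot: [[-0.989, 0.147, -0.001], [0.147, 0.989, 0.001], [0.001, 0.001, -1.0]]
wrist_force: [-5.1, 4.4, 4.4]
gripper_width: 0.004
```

Emit:
drive_tool(deltas=[{"dx":-0.001,"dy":0,"dz":0,"wx":0,"wy":0,"wz":0}])

```text
time_s: 3.95
tcp_pos: [0.5306, 0.1699, 0.1514]
ee_rot: [[-0.989, 0.147, -0.001], [0.147, 0.989, 0.002], [0.001, 0.002, -1.0]]
wrist_force: [-5.6, 5.0, 3.8]
gripper_width: 0.006
```

Emit:
drive_tool(deltas=[{"dx":0.012,"dy":0,"dz":0,"wx":0,"wy":0,"wz":0},{"dx":0.018,"dy":0,"dz":-0.045,"wx":0,"wy":0,"wz":0},{"dx":0.022,"dy":-0.03,"dz":-0.056,"wx":0,"wy":0,"wz":0},{"dx":0.022,"dy":-0.08,"dz":-0.056,"wx":0,"wy":0,"wz":0},{"dx":0.022,"dy":-0.13,"dz":-0.056,"wx":0,"wy":0,"wz":0},{"dx":0.022,"dy":-0.18,"dz":-0.056,"wx":0,"wy":0,"wz":0},{"dx":0.022,"dy":-0.225,"dz":-0.056,"wx":0,"wy":0,"wz":0},{"dx":0.022,"dy":-0.256,"dz":-0.045,"wx":0,"wy":0,"wz":0},{"dx":0.022,"dy":-0.256,"dz":-0.01,"wx":0,"wy":0,"wz":0},{"dx":0.02,"dy":-0.256,"dz":0,"wx":0,"wy":0,"wz":0},{"dx":0.017,"dy":-0.256,"dz":0,"wx":0,"wy":0,"wz":0}])

```text
time_s: 5.05
tcp_pos: [0.4759, -0.0818, 0.1495]
ee_rot: [[-0.989, 0.147, -0.003], [0.147, 0.989, -0.001], [0.003, -0.001, -1.0]]
wrist_force: [-0.0, 0.1, -0.6]
gripper_width: 0.001
```

Emit:
drive_tool(deltas=[{"dx":-0.003,"dy":0,"dz":0,"wx":0,"wy":0,"wz":0},{"dx":-0.005,"dy":0,"dz":0,"wx":0,"wy":0,"wz":0}])

```text
time_s: 5.25
tcp_pos: [0.4825, -0.0818, 0.1517]
ee_rot: [[-0.989, 0.146, 0.0], [0.146, 0.989, 0.0], [-0.0, 0.0, -1.0]]
wrist_force: [-4.0, 1.5, 3.6]
gripper_width: 0.008
```

Emit:
drive_tool(deltas=[{"dx":-0.002,"dy":0,"dz":0,"wx":0,"wy":0,"wz":0}])

```text
time_s: 5.35
tcp_pos: [0.4832, -0.0823, 0.1513]
ee_rot: [[-0.989, 0.146, -0.002], [0.146, 0.989, 0.0], [0.002, -0.0, -1.0]]
wrist_force: [-5.0, 1.3, 2.7]
gripper_width: 0.005
```

Emit:
drive_tool(deltas=[{"dx":-0.002,"dy":0,"dz":0,"wx":0,"wy":0,"wz":0}])

```text
time_s: 5.45
tcp_pos: [0.4848, -0.0828, 0.1513]
ee_rot: [[-0.989, 0.147, -0.003], [0.147, 0.989, -0.0], [0.002, -0.001, -1.0]]
wrist_force: [-5.4, -0.3, 4.6]
gripper_width: 0.007
```

Emit:
drive_tool(deltas=[{"dx":-0.002,"dy":0,"dz":0,"wx":0,"wy":0,"wz":0},{"dx":-0.004,"dy":0,"dz":0,"wx":0,"wy":0,"wz":0},{"dx":-0.006,"dy":0,"dz":0,"wx":0,"wy":0,"wz":0}])

```text
time_s: 5.75
tcp_pos: [0.4904, -0.0841, 0.1512]
ee_rot: [[-0.989, 0.147, -0.003], [0.147, 0.989, -0.001], [0.003, -0.001, -1.0]]
wrist_force: [-4.8, -0.1, 4.1]
gripper_width: 0.01
```

Emit:
drive_tool(deltas=[{"dx":-0.002,"dy":0,"dz":0,"wx":0,"wy":0,"wz":0},{"dx":-0.004,"dy":0,"dz":0,"wx":0,"wy":0,"wz":0}])

```text
time_s: 5.95
tcp_pos: [0.4944, -0.0847, 0.1512]
ee_rot: [[-0.989, 0.147, -0.003], [0.147, 0.989, -0.001], [0.003, -0.001, -1.0]]
wrist_force: [-4.9, -0.0, 3.3]
gripper_width: 0.007
```

Emit:
drive_tool(deltas=[{"dx":-0.002,"dy":0,"dz":0,"wx":0,"wy":0,"wz":0},{"dx":-0.004,"dy":0,"dz":0,"wx":0,"wy":0,"wz":0}])

```text
time_s: 6.15
tcp_pos: [0.4983, -0.0853, 0.1512]
ee_rot: [[-0.989, 0.147, -0.003], [0.147, 0.989, -0.001], [0.003, -0.001, -1.0]]
wrist_force: [-5.6, -0.3, 3.9]
gripper_width: 0.006
```

Emit:
drive_tool(deltas=[{"dx":-0.002,"dy":0,"dz":0,"wx":0,"wy":0,"wz":0}])

```text
time_s: 6.25
tcp_pos: [0.5001, -0.0857, 0.1512]
ee_rot: [[-0.989, 0.146, -0.004], [0.147, 0.989, -0.001], [0.004, -0.001, -1.0]]
wrist_force: [-5.4, -1.1, 5.0]
gripper_width: 0.006
```

Emit:
drive_tool(deltas=[{"dx":-0.002,"dy":0,"dz":0,"wx":0,"wy":0,"wz":0}])

```text
time_s: 6.35
tcp_pos: [0.5014, -0.0862, 0.1511]
ee_rot: [[-0.989, 0.147, -0.005], [0.147, 0.989, -0.001], [0.005, -0.002, -1.0]]
wrist_force: [-5.0, -1.6, 1.8]
gripper_width: 0.006
```

Emit:
drive_tool(deltas=[{"dx":-0.0015,"dy":0,"dz":0,"wx":0,"wy":0,"wz":0}])

```text
time_s: 6.45
tcp_pos: [0.5032, -0.0864, 0.1509]
ee_rot: [[-0.989, 0.147, -0.005], [0.147, 0.989, -0.001], [0.004, -0.002, -1.0]]
wrist_force: [-5.9, -2.0, 2.3]
gripper_width: 0.006
```

Emit:
drive_tool(deltas=[{"dx":0.012,"dy":0,"dz":0,"wx":0,"wy":0,"wz":0},{"dx":0.018,"dy":0,"dz":-0.045,"wx":0,"wy":0,"wz":0},{"dx":0.022,"dy":0.03,"dz":-0.056,"wx":0,"wy":0,"wz":0},{"dx":0.022,"dy":0.08,"dz":-0.056,"wx":0,"wy":0,"wz":0},{"dx":0.022,"dy":0.13,"dz":-0.056,"wx":0,"wy":0,"wz":0},{"dx":0.022,"dy":0.18,"dz":-0.056,"wx":0,"wy":0,"wz":0},{"dx":0.022,"dy":0.225,"dz":-0.056,"wx":0,"wy":0,"wz":0},{"dx":0.022,"dy":0.256,"dz":-0.045,"wx":0,"wy":0,"wz":0},{"dx":0.022,"dy":0.256,"dz":-0.01,"wx":0,"wy":0,"wz":0},{"dx":0.02,"dy":0.256,"dz":0,"wx":0,"wy":0,"wz":0},{"dx":0.016,"dy":0.256,"dz":0,"wx":0,"wy":0,"wz":0}])

```text
time_s: 7.55
tcp_pos: [0.526, 0.1691, 0.1494]
ee_rot: [[-0.989, 0.146, -0.003], [0.146, 0.989, -0.002], [0.002, -0.002, -1.0]]
wrist_force: [-0.8, 0.4, 0.4]
gripper_width: 0.005
```

Emit:
drive_tool(deltas=[{"dx":-0.003,"dy":0,"dz":0,"wx":0,"wy":0,"wz":0},{"dx":-0.005,"dy":0,"dz":0,"wx":0,"wy":0,"wz":0},{"dx":-0.007,"dy":0,"dz":0,"wx":0,"wy":0,"wz":0}])

```text
time_s: 7.85
tcp_pos: [0.5349, 0.1684, 0.152]
ee_rot: [[-0.989, 0.148, 0.002], [0.148, 0.989, 0.001], [-0.002, 0.002, -1.0]]
wrist_force: [-1.8, 1.0, 2.0]
gripper_width: 0.003
```

Emit:
drive_tool(deltas=[{"dx":-0.002,"dy":0,"dz":0,"wx":0,"wy":0,"wz":0},{"dx":-0.004,"dy":0,"dz":0,"wx":0,"wy":0,"wz":0}])

```text
time_s: 8.05
tcp_pos: [0.537, 0.1678, 0.1513]
ee_rot: [[-0.989, 0.148, -0.002], [0.148, 0.989, 0.0], [0.002, 0.0, -1.0]]
wrist_force: [-5.2, 2.1, 3.3]
gripper_width: 0.006
```

Emit:
drive_tool(deltas=[{"dx":-0.002,"dy":0,"dz":0,"wx":0,"wy":0,"wz":0},{"dx":-0.004,"dy":0,"dz":0,"wx":0,"wy":0,"wz":0}])

```text
time_s: 8.25
tcp_pos: [0.541, 0.1674, 0.1513]
ee_rot: [[-0.989, 0.147, -0.001], [0.147, 0.989, 0.0], [0.002, 0.0, -1.0]]
wrist_force: [-4.7, 2.1, 3.5]
gripper_width: 0.009
```

Emit:
drive_tool(deltas=[{"dx":-0.002,"dy":0,"dz":0,"wx":0,"wy":0,"wz":0},{"dx":-0.004,"dy":0,"dz":0,"wx":0,"wy":0,"wz":0}])

```text
time_s: 8.45
tcp_pos: [0.5449, 0.1668, 0.1513]
ee_rot: [[-0.989, 0.147, -0.002], [0.147, 0.989, 0.0], [0.002, 0.0, -1.0]]
wrist_force: [-4.8, 1.9, 2.8]
gripper_width: 0.007
```

Emit:
drive_tool(deltas=[{"dx":-0.002,"dy":0,"dz":0,"wx":0,"wy":0,"wz":0},{"dx":-0.004,"dy":0,"dz":0,"wx":0,"wy":0,"wz":0}])

```text
time_s: 8.65
tcp_pos: [0.5488, 0.1663, 0.1513]
ee_rot: [[-0.989, 0.148, -0.002], [0.148, 0.989, 0.0], [0.002, 0.0, -1.0]]
wrist_force: [-5.0, 2.4, 3.0]
gripper_width: 0.008
```

Emit:
drive_tool(deltas=[{"dx":-0.002,"dy":0,"dz":0,"wx":0,"wy":0,"wz":0}])

```text
time_s: 8.75
tcp_pos: [0.5507, 0.166, 0.1513]
ee_rot: [[-0.989, 0.148, -0.002], [0.148, 0.989, 0.001], [0.002, 0.0, -1.0]]
wrist_force: [-5.6, 4.0, 4.4]
gripper_width: 0.003
```

Emit:
drive_tool(deltas=[{"dx":-0.0015,"dy":0,"dz":0,"wx":0,"wy":0,"wz":0}])

```text
time_s: 8.85
tcp_pos: [0.5522, 0.1662, 0.1512]
ee_rot: [[-0.989, 0.148, -0.002], [0.148, 0.989, 0.001], [0.002, 0.001, -1.0]]
wrist_force: [-5.8, 4.7, 3.7]
gripper_width: 0.006
```

Emit:
drive_tool(deltas=[{"dx":0.012,"dy":0,"dz":0,"wx":0,"wy":0,"wz":0},{"dx":0.018,"dy":0,"dz":-0.045,"wx":0,"wy":0,"wz":0},{"dx":0.022,"dy":-0.03,"dz":-0.056,"wx":0,"wy":0,"wz":0},{"dx":0.022,"dy":-0.08,"dz":-0.056,"wx":0,"wy":0,"wz":0},{"dx":0.022,"dy":-0.13,"dz":-0.056,"wx":0,"wy":0,"wz":0},{"dx":0.022,"dy":-0.18,"dz":-0.056,"wx":0,"wy":0,"wz":0},{"dx":0.022,"dy":-0.225,"dz":-0.056,"wx":0,"wy":0,"wz":0},{"dx":0.022,"dy":-0.256,"dz":-0.045,"wx":0,"wy":0,"wz":0},{"dx":0.022,"dy":-0.256,"dz":-0.01,"wx":0,"wy":0,"wz":0},{"dx":0.02,"dy":-0.256,"dz":0,"wx":0,"wy":0,"wz":0},{"dx":0.016,"dy":-0.256,"dz":0,"wx":0,"wy":0,"wz":0}])

```text
time_s: 9.95
tcp_pos: [0.4985, -0.0853, 0.1495]
ee_rot: [[-0.989, 0.147, -0.004], [0.147, 0.989, -0.001], [0.003, -0.001, -1.0]]
wrist_force: [0.1, 0.0, 0.7]
gripper_width: 0.006
```

Emit:
drive_tool(deltas=[{"dx":-0.003,"dy":0,"dz":0,"wx":0,"wy":0,"wz":0},{"dx":-0.005,"dy":0,"dz":0,"wx":0,"wy":0,"wz":0},{"dx":-0.007,"dy":0,"dz":0,"wx":0,"wy":0,"wz":0}])

```text
time_s: 10.25
tcp_pos: [0.5075, -0.0856, 0.1516]
ee_rot: [[-0.989, 0.146, 0.002], [0.146, 0.989, 0.0], [-0.002, 0.0, -1.0]]
wrist_force: [-2.9, 1.9, 2.4]
gripper_width: 0.005
```

Emit:
drive_tool(deltas=[{"dx":-0.002,"dy":0,"dz":0,"wx":0,"wy":0,"wz":0},{"dx":-0.004,"dy":0,"dz":0,"wx":0,"wy":0,"wz":0}])

```text
time_s: 10.45
tcp_pos: [0.5088, -0.0866, 0.1507]
ee_rot: [[-0.989, 0.147, -0.004], [0.147, 0.989, 0.0], [0.004, -0.001, -1.0]]
wrist_force: [-4.6, -0.3, 2.7]
gripper_width: 0.004
```

Emit:
drive_tool(deltas=[{"dx":-0.002,"dy":0,"dz":0,"wx":0,"wy":0,"wz":0},{"dx":-0.004,"dy":0,"dz":0,"wx":0,"wy":0,"wz":0}])

```text
time_s: 10.65
tcp_pos: [0.5128, -0.0876, 0.1508]
ee_rot: [[-0.989, 0.147, -0.004], [0.147, 0.989, -0.001], [0.004, -0.001, -1.0]]
wrist_force: [-5.6, -0.0, 3.5]
gripper_width: 0.008
```

Emit:
drive_tool(deltas=[{"dx":-0.002,"dy":0,"dz":0,"wx":0,"wy":0,"wz":0},{"dx":-0.004,"dy":0,"dz":0,"wx":0,"wy":0,"wz":0},{"dx":-0.006,"dy":0,"dz":0,"wx":0,"wy":0,"wz":0}])

```text
time_s: 10.95
tcp_pos: [0.5187, -0.0886, 0.1507]
ee_rot: [[-0.989, 0.147, -0.004], [0.147, 0.989, -0.001], [0.004, -0.001, -1.0]]
wrist_force: [-5.4, -0.8, 3.5]
gripper_width: 0.004
```

Emit:
drive_tool(deltas=[{"dx":-0.002,"dy":0,"dz":0,"wx":0,"wy":0,"wz":0}])

```text
time_s: 11.05
tcp_pos: [0.5206, -0.0889, 0.1507]
ee_rot: [[-0.989, 0.147, -0.004], [0.147, 0.989, -0.001], [0.004, -0.001, -1.0]]
wrist_force: [-5.5, -0.2, 3.3]
gripper_width: 0.01
```

Emit:
drive_tool(deltas=[{"dx":-0.002,"dy":0,"dz":0,"wx":0,"wy":0,"wz":0}])

```text
time_s: 11.15
tcp_pos: [0.5226, -0.0892, 0.1507]
ee_rot: [[-0.989, 0.147, -0.004], [0.147, 0.989, -0.001], [0.004, -0.001, -1.0]]
wrist_force: [-5.2, 0.2, 3.9]
gripper_width: 0.008
```

Emit:
drive_tool(deltas=[{"dx":-0.002,"dy":0,"dz":0,"wx":0,"wy":0,"wz":0}])

```text
time_s: 11.25
tcp_pos: [0.5246, -0.0895, 0.1507]
ee_rot: [[-0.989, 0.147, -0.004], [0.147, 0.989, -0.001], [0.004, -0.001, -1.0]]
wrist_force: [-5.6, -0.8, 3.8]
gripper_width: 0.005
```

Emit:
drive_tool(deltas=[{"dx":0.012,"dy":0,"dz":0,"wx":0,"wy":0,"wz":0},{"dx":0.018,"dy":0,"dz":-0.045,"wx":0,"wy":0,"wz":0},{"dx":0.022,"dy":0.03,"dz":-0.056,"wx":0,"wy":0,"wz":0},{"dx":0.022,"dy":0.08,"dz":-0.056,"wx":0,"wy":0,"wz":0},{"dx":0.022,"dy":0.13,"dz":-0.056,"wx":0,"wy":0,"wz":0},{"dx":0.022,"dy":0.18,"dz":-0.056,"wx":0,"wy":0,"wz":0},{"dx":0.022,"dy":0.225,"dz":-0.056,"wx":0,"wy":0,"wz":0},{"dx":0.022,"dy":0.256,"dz":-0.045,"wx":0,"wy":0,"wz":0},{"dx":0.022,"dy":0.256,"dz":-0.01,"wx":0,"wy":0,"wz":0},{"dx":0.02,"dy":0.256,"dz":0,"wx":0,"wy":0,"wz":0},{"dx":0.016,"dy":0.256,"dz":0,"wx":0,"wy":0,"wz":0}])

```text
time_s: 12.35
tcp_pos: [0.547, 0.1657, 0.1491]
ee_rot: [[-0.989, 0.147, -0.003], [0.147, 0.989, -0.002], [0.003, -0.003, -1.0]]
wrist_force: [-0.1, -0.4, -0.2]
gripper_width: 0.006
```

Emit:
drive_tool(deltas=[{"dx":-0.003,"dy":0,"dz":0,"wx":0,"wy":0,"wz":0},{"dx":-0.006,"dy":0,"dz":0,"wx":0,"wy":0,"wz":0},{"dx":-0.008,"dy":0,"dz":0,"wx":0,"wy":0,"wz":0}])

```text
time_s: 12.65
tcp_pos: [0.5562, 0.165, 0.1519]
ee_rot: [[-0.989, 0.148, 0.0], [0.148, 0.989, 0.001], [0.0, 0.001, -1.0]]
wrist_force: [-6.7, 2.6, 3.9]
gripper_width: 0.004
```

Emit:
drive_tool(deltas=[{"dx":-0.002,"dy":0,"dz":0,"wx":0,"wy":0,"wz":0},{"dx":-0.004,"dy":0,"dz":0,"wx":0,"wy":0,"wz":0}])

```text
time_s: 12.85
tcp_pos: [0.5595, 0.1646, 0.1516]
ee_rot: [[-0.989, 0.148, -0.001], [0.148, 0.989, 0.001], [0.001, 0.0, -1.0]]
wrist_force: [-5.0, 2.3, 4.3]
gripper_width: 0.003
```

Emit:
drive_tool(deltas=[{"dx":-0.002,"dy":0,"dz":0,"wx":0,"wy":0,"wz":0},{"dx":-0.004,"dy":0,"dz":0,"wx":0,"wy":0,"wz":0}])

```text
time_s: 13.05
tcp_pos: [0.5634, 0.1641, 0.1516]
ee_rot: [[-0.989, 0.147, -0.001], [0.147, 0.989, 0.001], [0.001, 0.001, -1.0]]
wrist_force: [-5.0, 1.3, 2.9]
gripper_width: 0.008
```

Emit:
drive_tool(deltas=[{"dx":-0.002,"dy":0,"dz":0,"wx":0,"wy":0,"wz":0},{"dx":-0.004,"dy":0,"dz":0,"wx":0,"wy":0,"wz":0}])

```text
time_s: 13.25
tcp_pos: [0.5673, 0.1635, 0.1516]
ee_rot: [[-0.989, 0.148, -0.001], [0.148, 0.989, 0.001], [0.001, 0.001, -1.0]]
wrist_force: [-5.5, 1.4, 4.2]
gripper_width: 0.006
```

Emit:
drive_tool(deltas=[{"dx":-0.002,"dy":0,"dz":0,"wx":0,"wy":0,"wz":0}])

```text
time_s: 13.35
tcp_pos: [0.5693, 0.1632, 0.1516]
ee_rot: [[-0.989, 0.148, -0.001], [0.148, 0.989, 0.001], [0.001, 0.0, -1.0]]
wrist_force: [-4.8, 2.8, 2.7]
gripper_width: 0.004
```

Emit:
drive_tool(deltas=[{"dx":-0.002,"dy":0,"dz":0,"wx":0,"wy":0,"wz":0}])

```text
time_s: 13.45
tcp_pos: [0.5712, 0.1629, 0.1516]
ee_rot: [[-0.989, 0.148, -0.001], [0.148, 0.989, 0.001], [0.001, 0.001, -1.0]]
wrist_force: [-4.4, 2.2, 3.3]
gripper_width: -0.0
```

Emit:
drive_tool(deltas=[{"dx":0.012,"dy":0,"dz":0,"wx":0,"wy":0,"wz":0},{"dx":0.018,"dy":0,"dz":-0.045,"wx":0,"wy":0,"wz":0},{"dx":0.022,"dy":-0.03,"dz":-0.056,"wx":0,"wy":0,"wz":0},{"dx":0.022,"dy":-0.08,"dz":-0.056,"wx":0,"wy":0,"wz":0},{"dx":0.022,"dy":-0.13,"dz":-0.056,"wx":0,"wy":0,"wz":0},{"dx":0.022,"dy":-0.18,"dz":-0.056,"wx":0,"wy":0,"wz":0},{"dx":0.022,"dy":-0.225,"dz":-0.056,"wx":0,"wy":0,"wz":0},{"dx":0.022,"dy":-0.256,"dz":-0.045,"wx":0,"wy":0,"wz":0},{"dx":0.022,"dy":-0.256,"dz":-0.01,"wx":0,"wy":0,"wz":0},{"dx":0.018,"dy":-0.256,"dz":0,"wx":0,"wy":0,"wz":0},{"dx":0.014,"dy":-0.256,"dz":0,"wx":0,"wy":0,"wz":0}])

```text
time_s: 14.55
tcp_pos: [0.5197, -0.0883, 0.1495]
ee_rot: [[-0.989, 0.147, -0.003], [0.147, 0.989, -0.001], [0.003, -0.001, -1.0]]
wrist_force: [0.8, -0.4, 0.3]
gripper_width: 0.003
```

Emit:
drive_tool(deltas=[{"dx":-0.003,"dy":0,"dz":0,"wx":0,"wy":0,"wz":0},{"dx":-0.005,"dy":0,"dz":0,"wx":0,"wy":0,"wz":0},{"dx":-0.007,"dy":0,"dz":0,"wx":0,"wy":0,"wz":0}])

```text
time_s: 14.85
tcp_pos: [0.5285, -0.0887, 0.1517]
ee_rot: [[-0.989, 0.146, 0.002], [0.146, 0.989, 0.0], [-0.002, 0.0, -1.0]]
wrist_force: [0.3, -0.7, 0.4]
gripper_width: 0.006
```

Emit:
drive_tool(deltas=[{"dx":-0.002,"dy":0,"dz":0,"wx":0,"wy":0,"wz":0},{"dx":-0.004,"dy":0,"dz":0,"wx":0,"wy":0,"wz":0}])

```text
time_s: 15.05
tcp_pos: [0.5301, -0.0897, 0.1508]
ee_rot: [[-0.989, 0.147, -0.003], [0.147, 0.989, 0.0], [0.003, -0.0, -1.0]]
wrist_force: [-5.5, 0.6, 3.0]
gripper_width: 0.006
```

Emit:
drive_tool(deltas=[{"dx":-0.002,"dy":0,"dz":0,"wx":0,"wy":0,"wz":0},{"dx":-0.004,"dy":0,"dz":0,"wx":0,"wy":0,"wz":0}])

```text
time_s: 15.25
tcp_pos: [0.5337, -0.0907, 0.1507]
ee_rot: [[-0.989, 0.147, -0.004], [0.147, 0.989, -0.001], [0.004, -0.001, -1.0]]
wrist_force: [-5.6, 0.1, 4.1]
gripper_width: 0.006
```

Emit:
drive_tool(deltas=[{"dx":-0.001,"dy":0,"dz":0,"wx":0,"wy":0,"wz":0}])

```text
time_s: 15.35
tcp_pos: [0.5348, -0.0909, 0.1507]
ee_rot: [[-0.989, 0.147, -0.004], [0.147, 0.989, -0.001], [0.003, -0.001, -1.0]]
wrist_force: [-5.7, 0.8, 4.7]
gripper_width: 0.007
```

Emit:
drive_tool(deltas=[{"dx":-0.001,"dy":0,"dz":0,"wx":0,"wy":0,"wz":0}])

```text
time_s: 15.45
tcp_pos: [0.5357, -0.0911, 0.1507]
ee_rot: [[-0.989, 0.147, -0.004], [0.147, 0.989, -0.001], [0.004, -0.001, -1.0]]
wrist_force: [-5.6, -0.0, 4.4]
gripper_width: 0.005
```

Emit:
drive_tool(deltas=[{"dx":-0.001,"dy":0,"dz":0,"wx":0,"wy":0,"wz":0}])

```text
time_s: 15.55
tcp_pos: [0.5367, -0.0913, 0.1507]
ee_rot: [[-0.989, 0.147, -0.004], [0.147, 0.989, -0.001], [0.004, -0.001, -1.0]]
wrist_force: [-5.0, 0.9, 4.2]
gripper_width: 0.007
```

Emit:
drive_tool(deltas=[{"dx":-0.001,"dy":0,"dz":0,"wx":0,"wy":0,"wz":0}])

```text
time_s: 15.65
tcp_pos: [0.5376, -0.0915, 0.1507]
ee_rot: [[-0.989, 0.147, -0.004], [0.147, 0.989, -0.001], [0.004, -0.001, -1.0]]
wrist_force: [-8.6, 0.8, 6.6]
gripper_width: 0.005
```

Emit:
drive_tool(deltas=[{"dx":-0.001,"dy":0,"dz":0,"wx":0,"wy":0,"wz":0}])

```text
time_s: 15.75
tcp_pos: [0.5376, -0.0915, 0.1506]
ee_rot: [[-0.989, 0.147, -0.006], [0.147, 0.989, -0.0], [0.006, -0.001, -1.0]]
wrist_force: [-9.0, 1.7, 7.5]
gripper_width: 0.007
```

Emit:
drive_tool(deltas=[{"dx":-0.001,"dy":0,"dz":0,"wx":0,"wy":0,"wz":0}])

```text
time_s: 15.85
tcp_pos: [0.5376, -0.0915, 0.1506]
ee_rot: [[-0.989, 0.147, -0.008], [0.147, 0.989, -0.0], [0.008, -0.001, -1.0]]
wrist_force: [-12.2, 2.6, 10.1]
gripper_width: 0.005
```

Emit:
drive_tool(deltas=[{"dx":0.012,"dy":0,"dz":0,"wx":0,"wy":0,"wz":0},{"dx":0.018,"dy":0,"dz":-0.045,"wx":0,"wy":0,"wz":0},{"dx":0.022,"dy":0.03,"dz":-0.056,"wx":0,"wy":0,"wz":0},{"dx":0.022,"dy":0.08,"dz":-0.056,"wx":0,"wy":0,"wz":0},{"dx":0.022,"dy":0.13,"dz":-0.056,"wx":0,"wy":0,"wz":0},{"dx":0.022,"dy":0.18,"dz":-0.056,"wx":0,"wy":0,"wz":0},{"dx":0.022,"dy":0.225,"dz":-0.056,"wx":0,"wy":0,"wz":0},{"dx":0.022,"dy":0.256,"dz":-0.045,"wx":0,"wy":0,"wz":0},{"dx":0.022,"dy":0.256,"dz":-0.01,"wx":0,"wy":0,"wz":0},{"dx":0.018,"dy":0.256,"dz":0,"wx":0,"wy":0,"wz":0},{"dx":0.012,"dy":0.256,"dz":0,"wx":0,"wy":0,"wz":0}])

```text
time_s: 16.95
tcp_pos: [0.5664, 0.163, 0.149]
ee_rot: [[-0.989, 0.147, -0.003], [0.147, 0.989, -0.002], [0.003, -0.002, -1.0]]
wrist_force: [0.2, 0.4, 0.6]
gripper_width: 0.007
```

Emit:
drive_tool(deltas=[{"dx":-0.002,"dy":0,"dz":0,"wx":0,"wy":0,"wz":0},{"dx":-0.004,"dy":0,"dz":0,"wx":0,"wy":0,"wz":0}])

```text
time_s: 17.15
tcp_pos: [0.5725, 0.1627, 0.1522]
ee_rot: [[-0.989, 0.148, 0.003], [0.148, 0.989, 0.001], [-0.003, 0.002, -1.0]]
wrist_force: [-0.2, -0.3, 1.2]
gripper_width: 0.006
```

Emit:
drive_tool(deltas=[{"dx":-0.002,"dy":0,"dz":0,"wx":0,"wy":0,"wz":0}])

```text
time_s: 17.25
tcp_pos: [0.5734, 0.1625, 0.152]
ee_rot: [[-0.989, 0.148, 0.001], [0.148, 0.989, 0.001], [-0.001, 0.001, -1.0]]
wrist_force: [-5.6, 2.0, 3.2]
gripper_width: 0.007
```

Emit:
drive_tool(deltas=[{"dx":-0.002,"dy":0,"dz":0,"wx":0,"wy":0,"wz":0}])

```text
time_s: 17.35
tcp_pos: [0.5743, 0.1623, 0.1516]
ee_rot: [[-0.989, 0.148, -0.001], [0.148, 0.989, 0.001], [0.001, 0.0, -1.0]]
wrist_force: [-5.4, 1.0, 4.1]
gripper_width: 0.008
```

Emit:
drive_tool(deltas=[{"dx":-0.001,"dy":0,"dz":0,"wx":0,"wy":0,"wz":0}])

```text
time_s: 17.45
tcp_pos: [0.5752, 0.1622, 0.1515]
ee_rot: [[-0.989, 0.147, -0.001], [0.147, 0.989, 0.0], [0.001, 0.0, -1.0]]
wrist_force: [-5.4, 0.7, 3.8]
gripper_width: 0.006
```

Emit:
drive_tool(deltas=[{"dx":-0.001,"dy":0,"dz":0,"wx":0,"wy":0,"wz":0}])

```text
time_s: 17.55
tcp_pos: [0.5752, 0.1622, 0.1514]
ee_rot: [[-0.989, 0.148, -0.003], [0.148, 0.989, 0.0], [0.003, -0.0, -1.0]]
wrist_force: [-10.1, 3.5, 6.1]
gripper_width: 0.007
```

Emit:
drive_tool(deltas=[{"dx":-0.001,"dy":0,"dz":0,"wx":0,"wy":0,"wz":0}])

```text
time_s: 17.65
tcp_pos: [0.5752, 0.1621, 0.1515]
ee_rot: [[-0.989, 0.147, -0.005], [0.147, 0.989, 0.0], [0.005, -0.001, -1.0]]
wrist_force: [-11.9, 4.4, 8.8]
gripper_width: 0.009
```

Emit:
drive_tool(deltas=[{"dx":-0.0005,"dy":0,"dz":0,"wx":0,"wy":0,"wz":0},{"dx":-0.0005,"dy":0,"dz":0,"wx":0,"wy":0,"wz":0}])

```text
time_s: 17.85
tcp_pos: [0.5752, 0.1621, 0.1515]
ee_rot: [[-0.989, 0.147, -0.006], [0.147, 0.989, -0.0], [0.006, -0.001, -1.0]]
wrist_force: [-12.4, 3.9, 6.4]
gripper_width: 0.006
```

Both ends stop at the same kiln x, about -10 mm. I'll go back and press the right end to confirm it didn't drift while I pushed the left.

Emit:
drive_tool(deltas=[{"dx":0.012,"dy":0,"dz":0,"wx":0,"wy":0,"wz":0},{"dx":0.018,"dy":0,"dz":-0.045,"wx":0,"wy":0,"wz":0},{"dx":0.022,"dy":-0.03,"dz":-0.056,"wx":0,"wy":0,"wz":0},{"dx":0.022,"dy":-0.08,"dz":-0.056,"wx":0,"wy":0,"wz":0},{"dx":0.022,"dy":-0.13,"dz":-0.056,"wx":0,"wy":0,"wz":0},{"dx":0.022,"dy":-0.18,"dz":-0.056,"wx":0,"wy":0,"wz":0},{"dx":0.022,"dy":-0.225,"dz":-0.056,"wx":0,"wy":0,"wz":0},{"dx":0.022,"dy":-0.256,"dz":-0.045,"wx":0,"wy":0,"wz":0},{"dx":0.022,"dy":-0.256,"dz":-0.01,"wx":0,"wy":0,"wz":0},{"dx":0.018,"dy":-0.256,"dz":0,"wx":0,"wy":0,"wz":0},{"dx":0.01,"dy":-0.256,"dz":0,"wx":0,"wy":0,"wz":0}])

```text
time_s: 18.95
tcp_pos: [0.5301, -0.09, 0.1495]
ee_rot: [[-0.989, 0.147, -0.003], [0.147, 0.989, -0.001], [0.003, -0.001, -1.0]]
wrist_force: [0.7, -0.5, 0.4]
gripper_width: 0.004
```

Emit:
drive_tool(deltas=[{"dx":-0.002,"dy":0,"dz":0,"wx":0,"wy":0,"wz":0},{"dx":-0.004,"dy":0,"dz":0,"wx":0,"wy":0,"wz":0}])

```text
time_s: 19.15
tcp_pos: [0.5366, -0.0898, 0.1519]
ee_rot: [[-0.989, 0.146, 0.003], [0.146, 0.989, -0.0], [-0.003, 0.0, -1.0]]
wrist_force: [0.2, 0.4, 0.1]
gripper_width: 0.001
```

Emit:
drive_tool(deltas=[{"dx":-0.002,"dy":0,"dz":0,"wx":0,"wy":0,"wz":0}])

```text
time_s: 19.25
tcp_pos: [0.5379, -0.0901, 0.1516]
ee_rot: [[-0.989, 0.146, 0.002], [0.146, 0.989, 0.0], [-0.002, 0.0, -1.0]]
wrist_force: [-0.5, 0.1, -0.2]
gripper_width: 0.007
```

Emit:
drive_tool(deltas=[{"dx":-0.001,"dy":0,"dz":0,"wx":0,"wy":0,"wz":0}])

```text
time_s: 19.35
tcp_pos: [0.538, -0.0904, 0.1512]
ee_rot: [[-0.989, 0.147, 0.0], [0.147, 0.989, 0.0], [-0.0, 0.0, -1.0]]
wrist_force: [-1.4, 1.0, 2.2]
gripper_width: 0.008
```

Emit:
drive_tool(deltas=[{"dx":-0.001,"dy":0,"dz":0,"wx":0,"wy":0,"wz":0}])

```text
time_s: 19.45
tcp_pos: [0.538, -0.0906, 0.1508]
ee_rot: [[-0.989, 0.147, -0.002], [0.147, 0.989, 0.0], [0.002, -0.0, -1.0]]
wrist_force: [-3.5, 2.3, 3.1]
gripper_width: 0.008
```

Emit:
drive_tool(deltas=[{"dx":-0.001,"dy":0,"dz":0,"wx":0,"wy":0,"wz":0},{"dx":-0.002,"dy":0,"dz":0,"wx":0,"wy":0,"wz":0}])

```text
time_s: 19.65
tcp_pos: [0.5379, -0.0909, 0.1503]
ee_rot: [[-0.989, 0.147, -0.006], [0.147, 0.989, 0.001], [0.006, -0.0, -1.0]]
wrist_force: [-9.2, 4.8, 6.8]
gripper_width: 0.002
```

Emit:
drive_tool(deltas=[{"dx":-0.001,"dy":0,"dz":0,"wx":0,"wy":0,"wz":0},{"dx":-0.0015,"dy":0,"dz":0,"wx":0,"wy":0,"wz":0}])

```text
time_s: 19.85
tcp_pos: [0.5379, -0.0911, 0.1502]
ee_rot: [[-0.989, 0.148, -0.01], [0.148, 0.989, 0.001], [0.01, -0.001, -1.0]]
wrist_force: [-11.8, 5.7, 7.9]
gripper_width: 0.002
```

Emit:
drive_tool(deltas=[{"dx":0.012,"dy":0,"dz":0,"wx":0,"wy":0,"wz":0},{"dx":0.018,"dy":0,"dz":-0.045,"wx":0,"wy":0,"wz":0},{"dx":0.04,"dy":0.03,"dz":-0.08,"wx":0,"wy":0,"wz":0},{"dx":0.065,"dy":0.065,"dz":-0.1,"wx":0,"wy":0,"wz":0},{"dx":0.09,"dy":0.1,"dz":-0.12,"wx":0,"wy":0,"wz":0},{"dx":0.115,"dy":0.135,"dz":-0.14,"wx":0,"wy":0,"wz":0},{"dx":0.14,"dy":0.17,"dz":-0.15,"wx":0,"wy":0,"wz":0},{"dx":0.155,"dy":0.205,"dz":-0.15,"wx":0,"wy":0,"wz":0},{"dx":0.16,"dy":0.228,"dz":-0.15,"wx":0,"wy":0,"wz":0},{"dx":0.16,"dy":0.228,"dz":-0.15,"wx":0,"wy":0,"wz":0},{"dx":0.16,"dy":0.228,"dz":-0.15,"wx":0,"wy":0,"wz":0}])

```text
time_s: 20.95
tcp_pos: [0.4175, 0.1578, 0.3006]
ee_rot: [[-0.989, 0.146, 0.001], [0.146, 0.989, 0.0], [-0.001, 0.0, -1.0]]
wrist_force: [-0.1, -0.7, -0.5]
gripper_width: 0.007
```

```bash
python3 - <<'E'
from h import *
import pickle
s=r.sense();im=cams.capture("wrist");cv2.imwrite("pics/w3.png",im[:,:,::-1]);pickle.dump(s,open("w3.pkl","wb"))
im2=cams.capture("scene");cv2.imwrite("pics/sc3.png",im2[:,:,::-1])
a=im2[150:310,190:410,::-1];cv2.imwrite("pics/sc3z.png",cv2.resize(a,None,fx=3.6,fy=3.6,interpolation=cv2.INTER_CUBIC))
im3=cams.capture("side");cv2.imwrite("pics/si3.png",im3[:,:,::-1])
print(s["time_s"],s["tcp_pos"],s["ee_rot"].round(4))
E
```

```text
20.95 [0.41749191 0.15778809 0.30056522] [[-9.893e-01  1.459e-01  8.000e-04]
 [ 1.459e-01  9.893e-01  3.000e-04]
 [-7.000e-04  4.000e-04 -1.000e+00]]
```

View pics/w3.png

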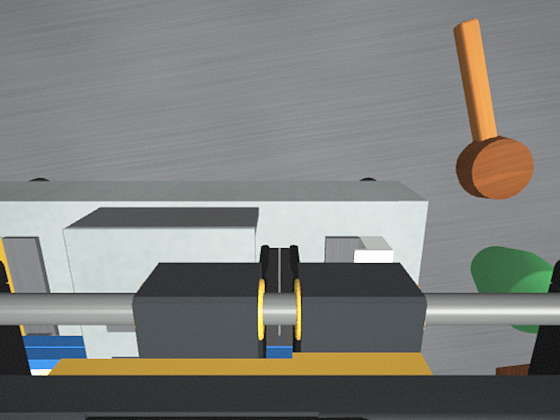

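View pics/sc3z.png

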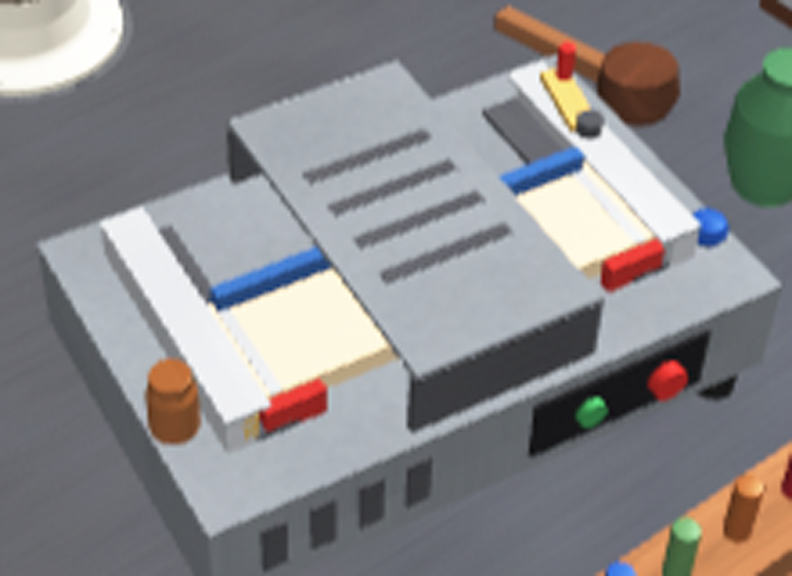

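The wrist view (tool high, knob hidden behind the bar) shows only the left part of the kerb, near (55,345) and (280,350). The scene zoom shows both cream corners against the red stops at (290,405) and (632,262), with the knob still at (567,60). Next I'll refine the knob position.

```bash
python3 - <<'E'
from h import *
import pickle
s=pickle.load(open("w2.pkl","rb"))
a=np.radians(-8.45);R=np.array([[np.cos(a),-np.sin(a)],[np.sin(a),np.cos(a)]]);t=np.array([.5665,.035])
inv=lambda w:(R.T@(np.array(w)[:2]-t))*1e3
print("base",inv(plane("wrist",(500,279.7),.175,s)),"pivot",inv(plane("wrist",(477.2,333.7),.18,s)))
im=cv2.imread("pics/w2.png")[:300].astype(int);m=(im[...,2]>120)&(im[...,1]<80)&(im[...,0]<80);m[:,:480]=0
ys,xs=np.nonzero(m);print(xs.min(),xs.max(),ys.min(),ys.max())
kn={}
for n,f,(x0,y0,x1,y1) in (("scene","sc3",(335,155,360,178)),("side","si3",(225,255,250,275))):
    im=cv2.imread(f"pics/{f}.png")[y0:y1,x0:x1].astype(int);m=(im[...,2]>120)&(im[...,1]<80)&(im[...,0]<80)
    ys,xs=np.nonzero(m);kn[n]=(xs.mean()+x0,ys.mean()+y0);print(n,kn[n],inv(plane(n,kn[n],.19)))
p,e=tri([ray(n,kn[n]) for n in kn]);print(p,inv(p))
T=t+R@np.array([-.0747,.2048]);print("world of nominal -14.5",T)
E
```

```text
base [-74.24818001 201.28976112] pivot [-20.23338715 186.63801178]
493 559 12 292
scene (np.float64(348.72222222222223), np.float64(166.66666666666666)) [-71.78781848 206.5684949 ]
side (np.float64(236.10204081632654), np.float64(265.16326530612247)) [-77.07725202 201.63861353]
[0.52253208 0.24838593 0.19016633] [-74.8468898  204.60859533]
world of nominal -14.5 [0.52270551 0.24855368]
```

View pics/si3.png

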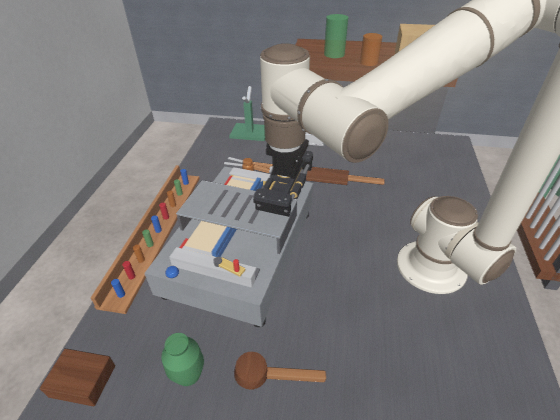

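Emit:
drive_tool(deltas=[{"dx":-0.025,"dy":0.03,"dz":0.01,"wx":0,"wy":0,"wz":4},{"dx":-0.052,"dy":0.06,"dz":0.025,"wx":0,"wy":0,"wz":9},{"dx":-0.078,"dy":0.09,"dz":0.04,"wx":0,"wy":0,"wz":14.5},{"dx":-0.0907,"dy":0.105,"dz":0.055,"wx":0,"wy":0,"wz":14.5},{"dx":-0.0907,"dy":0.105,"dz":0.06,"wx":0,"wy":0,"wz":14.5},{"dx":-0.0907,"dy":0.105,"dz":0.06,"wx":0,"wy":0,"wz":14.5}], gripper=0.45)

```text
time_s: 21.7
tcp_pos: [0.5225, 0.2468, 0.2391]
ee_rot: [[-0.92, 0.391, -0.003], [0.391, 0.92, -0.002], [0.002, -0.003, -1.0]]
wrist_force: [-0.7, -0.9, 0.7]
gripper_width: 0.42
```

```bash
python3 - <<'E'
from h import *
import pickle
s=r.sense();im=cams.capture("wrist");cv2.imwrite("pics/w4.png",im[:,:,::-1]);im=cams.capture("side")
cv2.imwrite("pics/si4.png",cv2.resize(im[180:310,170:330,::-1],None,fx=4.5,fy=4.5,interpolation=cv2.INTER_CUBIC))
a=np.radians(-8.45);R=np.array([[np.cos(a),-np.sin(a)],[np.sin(a),np.cos(a)]]);t=np.array([.5665,.035])
print(s["time_s"],s["tcp_pos"],R.T@(s["tcp_pos"][:2]-t),s["ee_rot"].round(3)[:,0],s["gripper_width"])
E
```

```text
21.7 [0.52246462 0.2467746  0.23909137] [-0.07467684  0.20300484] [-0.92   0.391  0.002] 0.4201648850734723
```

View pics/w4.png

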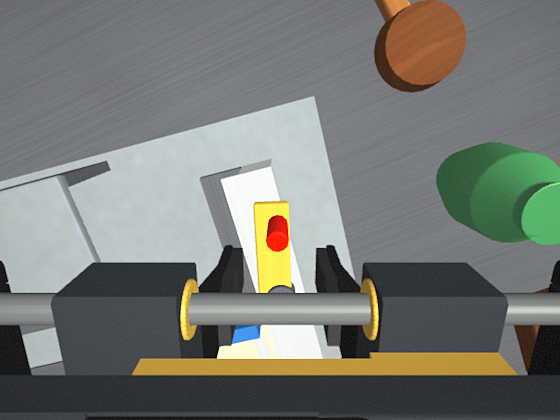

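View pics/si4.png

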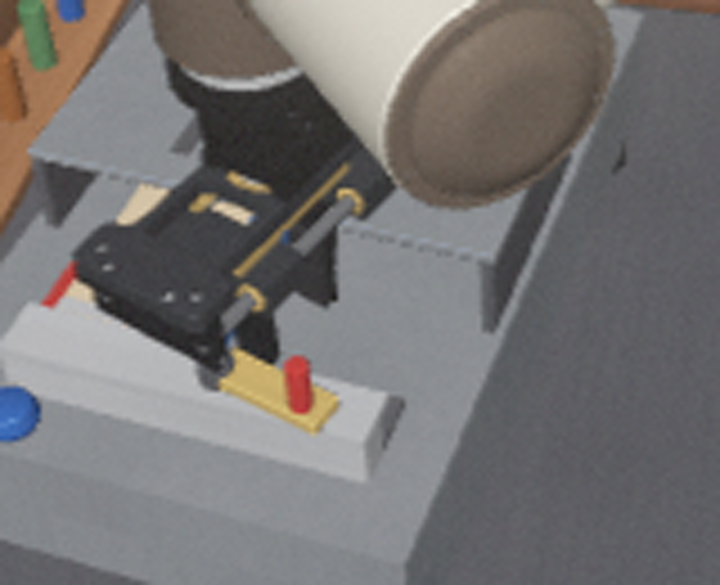

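The wrist view puts the knob at (277,233), between the fingers. The calibration predicts about (279,231) for an aligned tool, so it's aligned. Descend and pinch.

Emit:
drive_tool(deltas=[{"dx":0,"dy":0.001,"dz":0.025,"wx":0,"wy":0,"wz":0},{"dx":0,"dy":0.001,"dz":0.045,"wx":0,"wy":0,"wz":0},{"dx":0,"dy":0.001,"dz":0.056,"wx":0,"wy":0,"wz":0},{"dx":0,"dy":0.001,"dz":0.056,"wx":0,"wy":0,"wz":0},{"dx":0,"dy":0.001,"dz":0.056,"wx":0,"wy":0,"wz":0}])

```text
time_s: 22.3
tcp_pos: [0.5236, 0.2491, 0.186]
ee_rot: [[-0.921, 0.39, 0.002], [0.39, 0.921, 0.001], [-0.002, 0.002, -1.0]]
wrist_force: [0.3, 0.8, 0.7]
gripper_width: 0.447
```

Emit:
drive_tool(deltas=[{"dx":0,"dy":0,"dz":0,"wx":0,"wy":0,"wz":0},{"dx":0,"dy":0,"dz":0,"wx":0,"wy":0,"wz":0},{"dx":0,"dy":0,"dz":0,"wx":0,"wy":0,"wz":0}], gripper=0.1)

```text
time_s: 22.6
tcp_pos: [0.5234, 0.2492, 0.1852]
ee_rot: [[-0.921, 0.39, 0.001], [0.39, 0.921, 0.001], [-0.001, 0.001, -1.0]]
wrist_force: [0.8, -0.3, -0.2]
gripper_width: 0.262
```

Emit:
drive_tool(deltas=[{"dx":0,"dy":0,"dz":0,"wx":0,"wy":0,"wz":0},{"dx":0,"dy":0,"dz":0,"wx":0,"wy":0,"wz":0},{"dx":0,"dy":0,"dz":0,"wx":0,"wy":0,"wz":0}])

```text
time_s: 22.9
tcp_pos: [0.5227, 0.2485, 0.1848]
ee_rot: [[-0.921, 0.39, -0.001], [0.39, 0.921, -0.001], [0.0, -0.001, -1.0]]
wrist_force: [-2.7, -1.9, 2.7]
gripper_width: 0.15
```

```bash
python3 - <<'E'
from h import *
s=r.sense();a=np.radians(-8.45);R=np.array([[np.cos(a),-np.sin(a)],[np.sin(a),np.cos(a)]]);t=np.array([.5665,.035])
k=R.T@(s["tcp_pos"][:2]-t);print(s["tcp_pos"],k,s["gripper_width"],s["wrist_force"])
P=np.array([-.0185,.190]);d=k-P;print(np.hypot(*d),np.degrees(np.arctan2(-d[1],-d[0])))
# tool-frame deltas along arc from current command; start at -14.5
th0=np.degrees(np.arctan2(-d[1],-d[0]))
E_=s["ee_rot"];u0=np.array([-np.cos(np.radians(th0)),-np.sin(np.radians(th0))])*.058
for th in np.r_[np.arange(-10,90,7),90,92]:
    u=np.array([-np.cos(np.radians(th)),-np.sin(np.radians(th))])*.058
    w=np.r_[R@(u-u0),0];v=E_.T@w;print(round(th,1),v.round(4)[:2],"wz",round(-(th-th0),1))
E
```

```text
[0.52274133 0.24854685 0.18480641] [-0.07466356  0.20479852] 0.15024684583453063 [-2.67889729 -1.91358028  2.72015891]
0.05808047199850809 -14.761337817221337
-10 [-0.0002 -0.0048] wz -4.8
-3 [-0.0012 -0.0118] wz -11.8
4 [-0.003  -0.0187] wz -18.8
11 [-0.0057 -0.0252] wz -25.8
18 [-0.0091 -0.0314] wz -32.8
25 [-0.0133 -0.0372] wz -39.8
32 [-0.0181 -0.0423] wz -46.8
39 [-0.0235 -0.0469] wz -53.8
46 [-0.0295 -0.0507] wz -60.8
53 [-0.0358 -0.0538] wz -67.8
60 [-0.0425 -0.0561] wz -74.8
67 [-0.0494 -0.0576] wz -81.8
74 [-0.0565 -0.0582] wz -88.8
81 [-0.0636 -0.058 ] wz -95.8
88 [-0.0706 -0.0569] wz -102.8
90 [-0.0725 -0.0564] wz -104.8
92 [-0.0745 -0.0559] wz -106.8
```

Emit:
drive_tool(deltas=[{"dx":-0.0002,"dy":-0.0048,"dz":0,"wx":0,"wy":0,"wz":-4.8},{"dx":-0.0012,"dy":-0.0118,"dz":0,"wx":0,"wy":0,"wz":-11.8},{"dx":-0.003,"dy":-0.0187,"dz":0,"wx":0,"wy":0,"wz":-18.8}])

```text
time_s: 23.2
tcp_pos: [0.5181, 0.2311, 0.1848]
ee_rot: [[-0.998, 0.068, -0.0], [0.068, 0.998, 0.001], [0.0, 0.001, -1.0]]
wrist_force: [-2.5, 0.1, 2.7]
gripper_width: 0.152
```

```bash
cat > arc.py <<'E'
from h import *
s=r.sense();a=np.radians(-8.45);R=np.array([[np.cos(a),-np.sin(a)],[np.sin(a),np.cos(a)]]);t=np.array([.5665,.035])
k=R.T@(s["tcp_pos"][:2]-t);P=np.array([-.0185,.190]);d=k-P;th0=np.degrees(np.arctan2(-d[1],-d[0]))
E_=s["ee_rot"];x=R.T@E_[:2,0];print("k",k,"r",np.hypot(*d),"th",th0,"toolx-th",np.degrees(np.arctan2(-x[1],-x[0])),"F",s["wrist_force"].round(1),s["gripper_width"],s["time_s"])
for th in np.r_[np.arange(np.ceil(th0)+5,90,6),90,92]:
    u=P+np.array([-np.cos(np.radians(th)),-np.sin(np.radians(th))])*.058
    v=E_.T@np.r_[R@(u-k),0];print(round(th,1),v.round(4)[:2],"wz",round(-(th-th0),1))
E
python3 arc.py
```

```text
k [-0.07665625  0.18685706] r 0.058241116656737264 th 3.093428318967445 toolx-th 4.562508759969815 F [-2.5  0.1  2.7] 0.15207298829546217 23.2
9.0 [-0.0004 -0.006 ] wz -5.9
15.0 [-0.0012 -0.012 ] wz -11.9
21.0 [-0.0026 -0.0179] wz -17.9
27.0 [-0.0046 -0.0236] wz -23.9
33.0 [-0.0072 -0.0291] wz -29.9
39.0 [-0.0104 -0.0343] wz -35.9
45.0 [-0.0141 -0.0391] wz -41.9
51.0 [-0.0183 -0.0435] wz -47.9
57.0 [-0.0229 -0.0475] wz -53.9
63.0 [-0.0279 -0.0509] wz -59.9
69.0 [-0.0332 -0.0538] wz -65.9
75.0 [-0.0388 -0.0561] wz -71.9
81.0 [-0.0446 -0.0579] wz -77.9
87.0 [-0.0506 -0.059 ] wz -83.9
90.0 [-0.0536 -0.0593] wz -86.9
92.0 [-0.0556 -0.0594] wz -88.9
```

Emit:
drive_tool(deltas=[{"dx":-0.0004,"dy":-0.006,"dz":0,"wx":0,"wy":0,"wz":-5.9},{"dx":-0.0012,"dy":-0.012,"dz":0,"wx":0,"wy":0,"wz":-11.9},{"dx":-0.0026,"dy":-0.0179,"dz":0,"wx":0,"wy":0,"wz":-17.9},{"dx":-0.0046,"dy":-0.0236,"dz":0,"wx":0,"wy":0,"wz":-23.9},{"dx":-0.0072,"dy":-0.0291,"dz":0,"wx":0,"wy":0,"wz":-29.9},{"dx":-0.0104,"dy":-0.0343,"dz":0,"wx":0,"wy":0,"wz":-35.9},{"dx":-0.0141,"dy":-0.0391,"dz":0,"wx":0,"wy":0,"wz":-41.9},{"dx":-0.0183,"dy":-0.0435,"dz":0,"wx":0,"wy":0,"wz":-47.9},{"dx":-0.0229,"dy":-0.0475,"dz":0,"wx":0,"wy":0,"wz":-53.9}])

```text
time_s: 24.1
tcp_pos: [0.5374, 0.1808, 0.1848]
ee_rot: [[-0.643, -0.766, -0.001], [-0.766, 0.643, -0.001], [0.002, 0.0, -1.0]]
wrist_force: [-3.7, -3.1, 4.1]
gripper_width: 0.147
```

```bash
python3 arc.py
```

```text
k [-0.05021953  0.13995483] r 0.05925072213667897 th 57.63273837821911 toolx-th 58.410029502217576 F [-3.7 -3.1  4.1] 0.14747252305964764 24.1
63.0 [-0.0014 -0.0054] wz -5.4
69.0 [-0.0022 -0.0115] wz -11.4
75.0 [-0.0037 -0.0174] wz -17.4
81.0 [-0.0057 -0.0231] wz -23.4
87.0 [-0.0083 -0.0286] wz -29.4
90.0 [-0.0098 -0.0312] wz -32.4
92.0 [-0.0109 -0.0329] wz -34.4
```

Emit:
drive_tool(deltas=[{"dx":-0.0005,"dy":-0.0054,"dz":0,"wx":0,"wy":0,"wz":-5.4},{"dx":-0.0016,"dy":-0.0115,"dz":0,"wx":0,"wy":0,"wz":-11.4},{"dx":-0.0032,"dy":-0.0174,"dz":0,"wx":0,"wy":0,"wz":-17.4},{"dx":-0.0052,"dy":-0.0231,"dz":0,"wx":0,"wy":0,"wz":-23.4}])

```text
time_s: 24.5
tcp_pos: [0.5583, 0.1687, 0.1849]
ee_rot: [[-0.287, -0.958, -0.002], [-0.958, 0.287, -0.003], [0.004, 0.001, -1.0]]
wrist_force: [-3.4, -5.8, 3.2]
gripper_width: 0.152
```

```bash
python3 arc.py
```

```text
k [-0.02780431  0.13106227] r 0.05966762626136905 th 81.02893874394037 toolx-th 81.79761807302688 F [-3.4 -5.8  3.2] 0.15232622484160394 24.5
87.0 [-0.0019 -0.0061] wz -6.0
90.0 [-0.0023 -0.0091] wz -9.0
92.0 [-0.0026 -0.0111] wz -11.0
```

Emit:
drive_tool(deltas=[{"dx":-0.0004,"dy":-0.004,"dz":0,"wx":0,"wy":0,"wz":-4},{"dx":-0.0008,"dy":-0.0075,"dz":0,"wx":0,"wy":0,"wz":-7.5},{"dx":-0.0012,"dy":-0.0095,"dz":0,"wx":0,"wy":0,"wz":-9}])

```text
time_s: 24.8
tcp_pos: [0.5678, 0.1664, 0.1848]
ee_rot: [[-0.136, -0.991, -0.003], [-0.991, 0.136, -0.004], [0.005, 0.002, -1.0]]
wrist_force: [-2.4, -7.9, 5.6]
gripper_width: 0.146
```

```bash
python3 arc.py
```

```text
k [-0.01801252  0.13018617] r 0.0598158174794563 th 90.46694475916686 toolx-th 90.63935544954232 F [-2.4 -7.9  5.6] 0.14603966085843953 24.8
90.0 [-0.0018  0.0005] wz 0.5
92.0 [-0.0018 -0.0016] wz -1.5
```

Emit:
drive_tool(deltas=[{"dx":-0.0015,"dy":-0.0015,"dz":0,"wx":0,"wy":0,"wz":0},{"dx":-0.0015,"dy":-0.003,"dz":0,"wx":0,"wy":0,"wz":0}])

```text
time_s: 25.0
tcp_pos: [0.5684, 0.1663, 0.1847]
ee_rot: [[-0.138, -0.99, -0.009], [-0.99, 0.138, -0.007], [0.009, 0.008, -1.0]]
wrist_force: [-11.5, -7.5, 9.5]
gripper_width: 0.15
```

Emit:
drive_tool(deltas=[{"dx":0,"dy":-0.0015,"dz":0,"wx":0,"wy":0,"wz":0},{"dx":0,"dy":-0.0015,"dz":0,"wx":0,"wy":0,"wz":0}])

```text
time_s: 25.2
tcp_pos: [0.5684, 0.1663, 0.1847]
ee_rot: [[-0.138, -0.99, -0.011], [-0.99, 0.138, -0.007], [0.009, 0.01, -1.0]]
wrist_force: [-12.6, -7.6, 10.1]
gripper_width: 0.151
```

Emit:
drive_tool(deltas=[{"dx":0,"dy":0.0025,"dz":0,"wx":0,"wy":0,"wz":0},{"dx":0,"dy":0.003,"dz":0,"wx":0,"wy":0,"wz":0}])

```text
time_s: 25.4
tcp_pos: [0.5682, 0.1664, 0.1849]
ee_rot: [[-0.137, -0.991, -0.005], [-0.991, 0.137, -0.007], [0.008, 0.004, -1.0]]
wrist_force: [-2.5, -11.1, 5.3]
gripper_width: 0.154
```

Emit:
drive_tool(deltas=[{"dx":0,"dy":0,"dz":0,"wx":0,"wy":0,"wz":0},{"dx":0,"dy":0,"dz":0,"wx":0,"wy":0,"wz":0},{"dx":0,"dy":0,"dz":0,"wx":0,"wy":0,"wz":0},{"dx":0,"dy":0,"dz":0,"wx":0,"wy":0,"wz":0},{"dx":0,"dy":0,"dz":0,"wx":0,"wy":0,"wz":0}], gripper=0.4)

```text
time_s: 25.9
tcp_pos: [0.5703, 0.1708, 0.1845]
ee_rot: [[-0.136, -0.991, 0.0], [-0.991, 0.136, 0.0], [-0.0, -0.0, -1.0]]
wrist_force: [-0.1, 0.8, -0.6]
gripper_width: 0.392
```

Emit:
drive_tool(deltas=[{"dx":0,"dy":0,"dz":-0.03,"wx":0,"wy":0,"wz":0},{"dx":0,"dy":0,"dz":-0.075,"wx":0,"wy":0,"wz":0},{"dx":0,"dy":0.03,"dz":-0.115,"wx":0,"wy":0,"wz":0},{"dx":0,"dy":0.07,"dz":-0.13,"wx":0,"wy":0,"wz":0},{"dx":0.02,"dy":0.11,"dz":-0.14,"wx":0,"wy":0,"wz":0},{"dx":0.04,"dy":0.13,"dz":-0.14,"wx":0,"wy":0,"wz":0},{"dx":0.04,"dy":0.13,"dz":-0.14,"wx":0,"wy":0,"wz":0}])

```text
time_s: 26.6
tcp_pos: [0.4335, 0.1473, 0.3262]
ee_rot: [[-0.136, -0.991, 0.002], [-0.991, 0.136, 0.002], [-0.003, -0.002, -1.0]]
wrist_force: [0.2, 0.5, -0.2]
gripper_width: 0.401
```

```bash
python3 - <<'E'
from h import *
for n in ("scene","side"):
    im=cams.capture(n);cv2.imwrite(f"pics/{n}5.png",im[:,:,::-1])
    a=im[150:310,190:410,::-1] if n=="scene" else im[160:330,145:325,::-1]
    cv2.imwrite(f"pics/{n}5z.png",cv2.resize(a,None,fx=3.5,fy=3.5,interpolation=cv2.INTER_CUBIC))
a=np.radians(-8.45);R=np.array([[np.cos(a),-np.sin(a)],[np.sin(a),np.cos(a)]]);t=np.array([.5665,.035])
kn={}
for n in ("scene","side"):
    o=cams.camera_model(n);w=np.r_[t+R@np.array([-.0185,.132]),.19,1];c=o["extrinsics"]@w;u=o["intrinsics"]@c[:3];u=u[:2]/u[2]
    im=cv2.imread(f"pics/{n}5.png").astype(int);m=(im[...,2]>120)&(im[...,1]<80)&(im[...,0]<80)
    ys,xs=np.nonzero(m);q=(abs(xs-u[0])<14)&(abs(ys-u[1])<14);print(n,u,q.sum())
    if q.sum(): kn[n]=(xs[q].mean(),ys[q].mean());print(kn[n])
if len(kn)==2:
    p,e=tri([ray(n,kn[n]) for n in kn]);k=R.T@(p[:2]-t);d=k-[-.0185,.19];print(p,k,np.hypot(*d),np.degrees(np.arctan2(-d[1],-d[0])),e)
s=r.sense();print(s["time_s"],s["tcp_pos"],s["wrist_force"])
E
```

```text
scene [337.50572889 185.01439947] 40
(np.float64(337.125), np.float64(185.325))
side [225.74231898 239.78530064] 46
(np.float64(226.56521739130434), np.float64(239.80434782608697))
[0.56639382 0.16728527 0.18873461] [-0.01954386  0.13083364] 0.059175563757994584 88.98925058378104 [np.float64(0.0005914853591976279), np.float64(0.000591485359197705)]
26.7 [0.43576293 0.14861972 0.32520917] [ 1.09632582  0.34251406 -0.00284415]
```

View pics/scene5z.png

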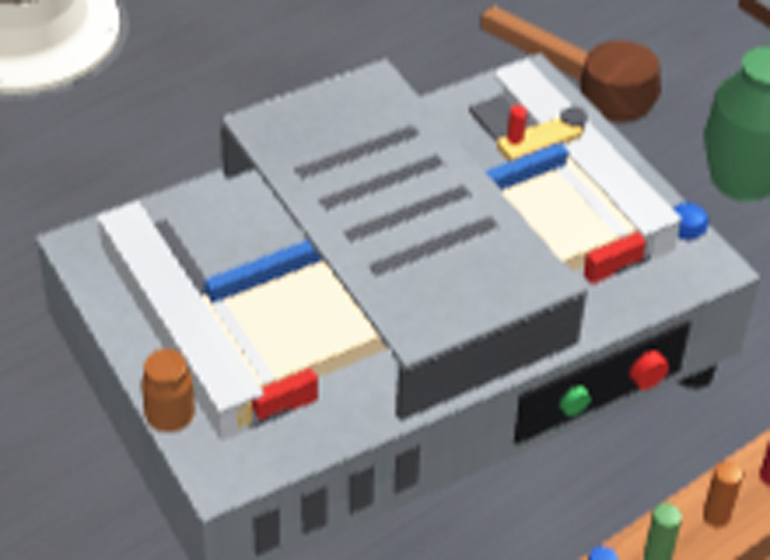

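View pics/side5z.png

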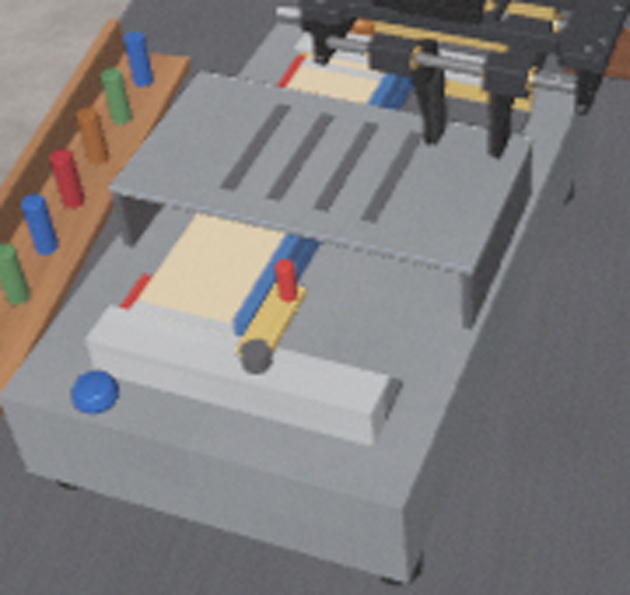

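```bash
python3 - <<'E'
from station import r,ticket
print(ticket.finish_job()); print(r.sense()["time_s"])
E
```

```text
the job is handed in; nothing more can be done
None
the job is handed in; nothing more can be done
```

The lid is closed and seated, the catch is turned across behind it, and I handed the job in at about 26.7 s of the 72 s allowed.

- **Closing the lid:** I pushed the left and right ends in turn, using about 5–6 N while it slid. It never jammed solid, because I changed ends when the skew neared the limit or the side force began to rise.
- **Seating:** Both ends stopped at the same place (tool at kiln x about -10 mm, roughly 0.5 mm from the expected home position). I pressed the left end to about 12–13 N, then the right again to about 12 N; the right had not moved back. The largest total force I read on the lid, friction included, was about 16 N. Forces are only read at the end of each move, so a brief peak in between could have gone unseen.
- **Catch:** I pinched the knob and turned it until it hit its end, about 13 N along the push. I eased off and let go, and it had moved back only about 0.2 mm.
- **Final pictures:** Both lid corners sit against the red stops and the brass bar lies across behind the kerb. The jar, pebble and vase look undisturbed, and the arm was clear of everything. I did not look at the other bystanders again up close.

**One small disagreement:** the two cameras together put the catch at about 89° and the knob 59 mm from its pivot, against the stated 90° and 58 mm. That is within the 1–2 mm calibration error, so I relied on having felt the end stop.

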